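# Blank off the call panel's openings with plates from a tip-up tray

### The job

Fit every blanking plate from the black tip-up tray into an opening of the white call panel, one plate per opening: press the end of the plate nearest the robot to tip it up out of its pocket, take it, lay it in an opening and press it down until it is fully home and flat. When all the plates are home, push the panel's locking slide all the way to its closed end; the old call unit must also end up inside the grey returns tray. Leave the meter, mug and radio alone.

Things in the scene. Friction and masses are not known exactly. Their poses are not given: they have to be found in the camera images.
- tray: fixed black tip-up tray, 132 (x) x 258 (y) x 40 mm high, origin at the centre of its underside. Three pockets at y = -82, 0, +82 mm, 58 mm wide, open at the -x end (towards the robot). A plate lies in a pocket with its centre 36.5 mm above the bench, its top 1 mm below the rim, so its edges cannot be gripped, on a dark rocking bed (see the rocker joints)
- rocker_a (a joint): tilt (rad) of the rocking bed in the tray's pocket at y = -82 mm, where plate_a starts: 0 level, 0.52 tipped with +x end up. It rocks about a line along y at x = -12 mm. Pressing the -x end of the plate down (about 16 mm at x = -45 mm, 2 to 4 N) tips it; friction then holds it. A lip at the -x end of the bed stops the plate sliding off
- rocker_b (a joint): tilt (rad) of the rocking bed in the tray's pocket at y = 0 mm, where plate_b starts: 0 level, 0.52 tipped with +x end up. It rocks about a line along y at x = -12 mm. Pressing the -x end of the plate down (about 16 mm at x = -45 mm, 2 to 4 N) tips it; friction then holds it. A lip at the -x end of the bed stops the plate sliding off
- rocker_c (a joint): tilt (rad) of the rocking bed in the tray's pocket at y = +82 mm, where plate_c starts: 0 level, 0.52 tipped with +x end up. It rocks about a line along y at x = -12 mm. Pressing the -x end of the plate down (about 16 mm at x = -45 mm, 2 to 4 N) tips it; friction then holds it. A lip at the -x end of the bed stops the plate sliding off
- plate_a: loose flat aluminium blanking plate, 110 x 52 x 5 mm, about 90 g, both faces alike. Origin at its centre; x along its 110 mm length, z across its thickness. It starts flush in one pocket of the tray; None if absent
- plate_b: loose flat aluminium blanking plate, 110 x 52 x 5 mm, about 90 g, both faces alike. Origin at its centre; x along its 110 mm length, z across its thickness. It starts flush in one pocket of the tray; None if absent
- plate_c: loose flat aluminium blanking plate, 110 x 52 x 5 mm, about 90 g, both faces alike. Origin at its centre; x along its 110 mm length, z across its thickness. It starts flush in one pocket of the tray; None if absent
- panel: fixed white call panel flat on the bench, 178 (x, -112 to +66 mm) x 262 (y) x 8 mm, origin on its underside below the middle opening. Openings at x = 0, y = -82, 0, +82 mm, each bounded by guides 25 mm high above the bench: at both ends (34 mm wide, 58.5 mm from its centre) and mid-way along both sides (30 mm long, 29.5 mm from its centre); beside that the long edges of a plate are free
- opening_a (a point): opening at y = -82 mm of the panel: point where a plate's centre lies when fully home (16.5 mm above the bench); x along the plate's length, z up. A plate laid in rests 7 mm higher on two clip bars, 40 mm either side of centre along x; each bar takes 4 to 5 N to go down 7 mm and stays down, and the plate is then hard on a fixed ledge
- opening_b (a point): opening at y = 0 mm of the panel: point where a plate's centre lies when fully home (16.5 mm above the bench); x along the plate's length, z up. A plate laid in rests 7 mm higher on two clip bars, 40 mm either side of centre along x; each bar takes 4 to 5 N to go down 7 mm and stays down, and the plate is then hard on a fixed ledge
- opening_c (a point): opening at y = +82 mm of the panel: point where a plate's centre lies when fully home (16.5 mm above the bench); x along the plate's length, z up. A plate laid in rests 7 mm higher on two clip bars, 40 mm either side of centre along x; each bar takes 4 to 5 N to go down 7 mm and stays down, and the plate is then hard on a fixed ledge
- lock (a joint): steel locking slide along the panel's near (-x) edge, m: 0 open, 0.05 fully home; moves along the panel's +y, about 2 N of friction, stays where left
- lock_grip (a point): point inside the slide's black upright grip block, 8 mm below its top; the block is 16 (x) x 30 (y) mm, 40 mm tall above the steel bar, its top 54 mm above the bench, and moves with the slide
- old_unit: loose white removed call unit, a box 80 (x) x 44 (y) x 60 (z) mm, 0.22 kg, standing on the bench; origin at the centre of its underside
- returns: fixed grey open returns tray, 150 (x) x 124 (y) x 45 mm high, walls and floor 4 to 5 mm; origin at the centre of its underside
- meter: black clamp meter with an orange jaw, 210 mm long, lying beyond the work. Origin under its 150 x 66 mm body. Bystander, leave alone
- mug: blue mug, 95 mm high, left of the work. Origin under it. Bystander, leave alone
- radio: black two-way radio, 110 mm, lying right of the work. Origin under it. Bystander, leave alone
Mind the look-alikes: they are no part of the job. Several things have the shape of the old_unit; the one meant has the colours described above.

How it is judged:
By the outcome, as a careful person would: the job done as asked, in the order asked, and still so for the second after the job is handed in, with the robot touching nothing.
Of plate_a, plate_b, plate_c only 2 to 3 are there at a start; the rules pass over those that are not, and their reading is None.
At some moment in a run one of old_unit may be knocked a few centimetres aside while the robot is not near it.
Once in a run the grip may slacken for a moment while it holds something.
It also fails if it takes over 210 s, if anything falls off the work surface, if the arm or the gripper's body presses on something with over 40 N, if the wrist force passes 120 N, or if a joint passes its speed limit or range.

### The arm

A 7-joint arm with a two-finger parallel gripper is mounted at the origin on the work surface. World frame = base frame: x ahead of the robot, y to its left, z up, the work surface at z = 0. Lengths are in m, angles in rad, forces in N, time in s.
With the tool pointing down it reaches from about 0.4 to 0.9 m from the base axis. Payload 5.5 kg.
Tool frame: the origin (TCP) lies midway between the tips of the shut fingers; the grasp point (between the pads) lies grip_depth behind it (grip_depth is the distance from the TCP to the grasp point, in m); y points along the fingers, x is the direction in which the jaws open and shut, and the axes are right-handed (so a half turn about y gives the same grasp; the last joint's range is limited). The gripper opens to 85 mm and grips with 20 to 120 N. Pads are 22 mm wide; open, the fingers measure 114 mm over their backs; the gripper's body (76 mm by 85 mm) begins 54 mm behind the grasp point. The pads swing forward as they close: fully open they stand 13 mm farther back than shut.
Start: joints at [-0.92, 0.501, -0.427, 1.55, 0.221, 1.138, -0.21], TCP at [0.246, 0.602, 0.231] pointing down, gripper open.
Joint ranges: [-2.88, 2.88], [-0.31, 2.03], [-1.54, 1.56], [0.2, 2.42], [-1.41, 4.55], [0.19, 2.02], [-2.57, 2.57]. Speed limits (rad/s): [2.57, 2.57, 3.14, 3.14, 3.14, 3.14, 3.14].

### API

Orientations are given as a unit quaternion [w, x, y, z].
In Python, from station import read_state, camera, calibration, hand_in, grip_depth gives the robot as it stands.
- The arm moves only by the shell command python3 -m inch 'ROWS' [FORCE]. ROWS is JSON, a list of rows, each a list of 3 entries, a list of its own where there are three numbers: the turn, a rotation vector about the tool's x, y, z in rad, then the shift along the tool's x, y, z in mm, then the gripper's target within -1 to 1 (fully open at 1, half-way at 0, shut at -1). In form: [[[rx, ry, rz], [x, y, z], claw], ...]. A call has 1 to 8 rows; each row shifts and turns the commanded pose from where the row before left it, along the tool's axes as they then stand; what a row does not reach is not made up. A row lasts 1/10 s, in which the tool goes at most 50 mm and 8.59 degrees, less where a joint would pass 70% of its speed; a pose out of reach is approached as far as the arm can. A call with a gripper value outside its range is refused whole. The fingers move at their own pace and stop on an object; FORCE is the grip in N (left out, the last holds). Time passes only in rows, so rows that do not move let the fingers close. It gives the time, the measured TCP pose, the force and the opening at its end, in the units of the state.
- read_state(): the state, without advancing time (a new reading comes with each control period).
- camera(name): name is "side" or "top" or "wrist"; returns (picture, depth): 400x640x3 uint8, red, green, blue; 400x640 float32, m along the optical axis (not along the pixel's ray), 0 where there is no reading.
- calibration(name): a dict with "fx", "fy", "cx", "cy" (pixels), "R" (3x3) and "t" (3): a world point X has camera coordinates R X + t. Camera axes: x right, y down, z forward; pixel columns grow to the right and rows downward; lengths in m; the calibration is good to about 2 mm. A picture is of the moment at which its call begins: read the wrist's pose just before it. calibration takes no time and is no camera call; for the wrist camera it gives the pose at the moment of the call.
- hand_in(): hands the job in, once; it reports no verdict.
The state is a dict: "time": time; "joints": joint angles; "qvel": joint speeds; "tau": joint torques, N m; "ee_pos": TCP position; "eef_rot": TCP orientation; "ft_force": force on the tool from outside, world axes, zero at the start; "ft_torque": the same for the moment, N m; "opening": finger opening in m.
Only numpy, scipy, OpenCV 4.12 (cv2) and the standard library are available. Lean on these libraries where they do the work, as an engineer would, in place of code of your own. Each camera call takes 0.05 s, during which the arm holds its last target.

## Working session

There is one attempt and no reset: what is moved stays moved. The work goes in short steps, Python scripts to look and compute and a shell command to move; the robot and the scene stay as the last step left them, time stands still between calls to the robot, and variables do not carry over. Pictures are saved under pics/ and viewed, and the job is handed in when it is done.

```bash
ls -la; mkdir -p pics; python3 - <<'E'
from station import *
import cv2
s=read_state();print(s)
print(grip_depth if not callable(grip_depth) else grip_depth())
for n in ["side","top","wrist"]:
    p,d=camera(n);cv2.imwrite(f"pics/{n}0.png",p[:,:,::-1]);c=calibration(n);print(n,c)
E
```

```text
total 12
drwxr-xr-x  3 agent agent 4096 Dec  7 15:23 .
drwxr-xr-x 23 root  root  4096 Dec  7 15:23 ..
drwxr-xr-x  2 agent agent 4096 Dec  7 15:23 pics
{'time': 0.0, 'joints': array([-0.91982778,  0.50186619, -0.42674796,  1.55147516,  0.22079153,
        1.13827482, -0.21029081]), 'qvel': array([-5.55537733e-04, -9.59018619e-04, -3.35830312e-04,  1.29239275e-03,
        2.00903330e-03, -9.44646121e-04, -6.47376717e-05]), 'tau': array([ 2.39416731e-04, -5.69525707e+01, -5.81570551e+00, -2.80938256e+01,
        1.06873963e-02,  1.20528947e-02,  1.91314075e-05]), 'ee_pos': array([0.24557576, 0.60106606, 0.23023355]), 'eef_rot': array([-0.58659091,  0.58733273,  0.39371296, -0.39489425]), 'ft_force': array([-0.2255034 ,  0.1206637 , -0.50287783]), 'ft_torque': array([ 0.00597727,  0.05902571, -0.02459046]), 'opening': 0.08527039281390679}
0.0187
side {'fx': 384.6267797425531, 'fy': 384.6267797425531, 'cx': 314.7136104919113, 'cy': 194.2756052223876, 'R': array([[ 0.89614859, -0.44338535,  0.01808676],
       [-0.28032473, -0.59723342, -0.75148539],
       [ 0.34399963,  0.66837241, -0.65950177]]), 't': array([-0.47350107,  0.21600318,  0.95204991])}
top {'fx': 481.21067669653235, 'fy': 481.21067669653235, 'cx': 314.2719949839558, 'cy': 187.00836323532639, 'R': array([[-0.00406991, -0.9999888 , -0.00241702],
       [-0.99481176,  0.00429452, -0.10164211],
       [ 0.10165135,  0.00199081, -0.99481809]]), 't': array([-9.83233535e-04,  5.13319067e-01,  1.31637767e+00])}
wrist {'fx': 340.68991241406815, 'fy': 340.68991241406815, 'cx': 326.63180890493686, 'cy': 203.55562723082556, 'R': array([[ 3.78215198e-01,  9.25717647e-01, -3.18288757e-04],
       [ 8.79065099e-01, -3.59046815e-01,  3.13576045e-01],
       [ 2.90168598e-01, -1.18879023e-01, -9.49563038e-01]]), 't': array([-0.64964845, -0.04104323,  0.37986007])}
```

View pics/top0.png

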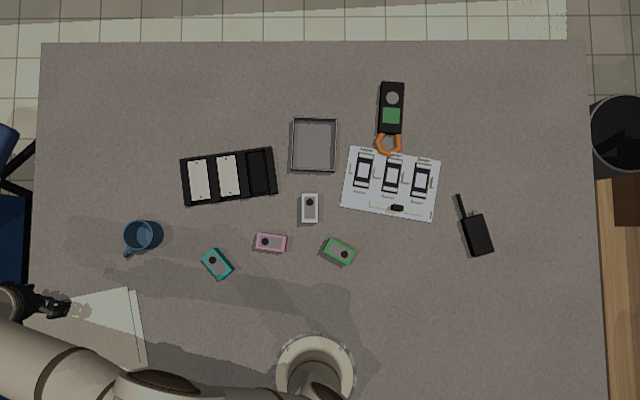

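View pics/side0.png

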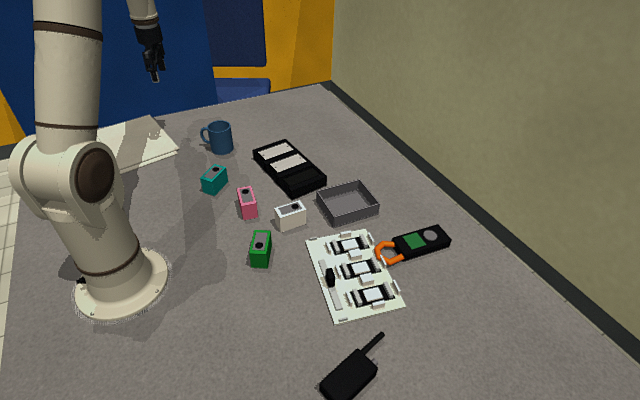

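View pics/wrist0.png

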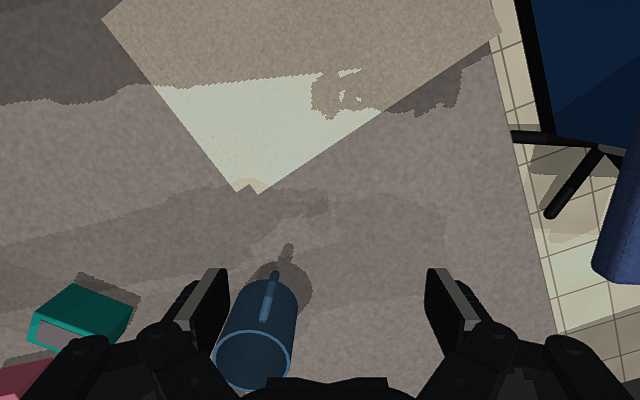

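The top view shows the tray at (228,177) with plates in the two left pockets (c and b) and an empty right pocket. The returns tray is at (313,145), the panel at (390,183), and the lock grip at (397,208).
Possible matches for old_unit are white (309,208), pink (270,242), teal (217,264) and green (339,251). The description says white, so I choose (309,208) and will check it in an enlarged crop.

```bash
python3 - <<'E'
import cv2
p=cv2.imread("pics/top0.png")
cv2.imwrite("pics/c1.png",cv2.resize(p[130:240,170:290],None,fx=6,fy=5.4*6/5.4*0.9,interpolation=cv2.INTER_CUBIC))
cv2.imwrite("pics/c2.png",cv2.resize(p[100:230,285:445],None,fx=5,fy=4.6,interpolation=cv2.INTER_CUBIC))
E
```

```text
(no output)
```

View pics/c1.png

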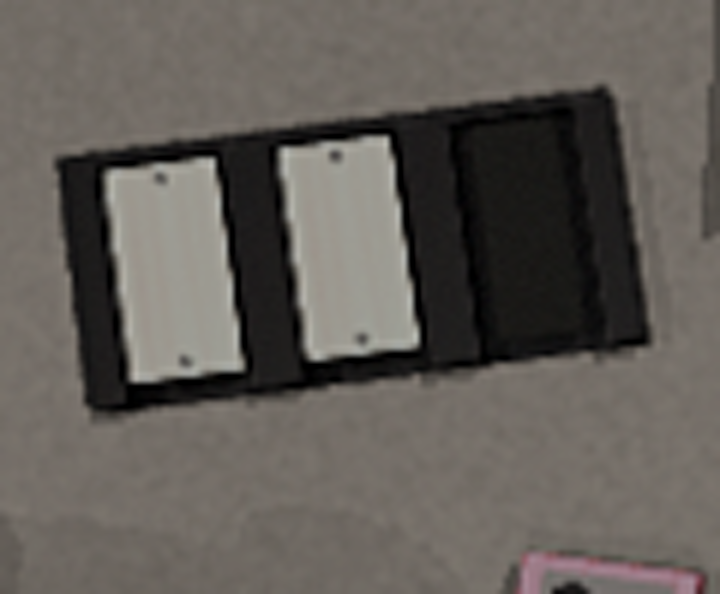

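View pics/c2.png

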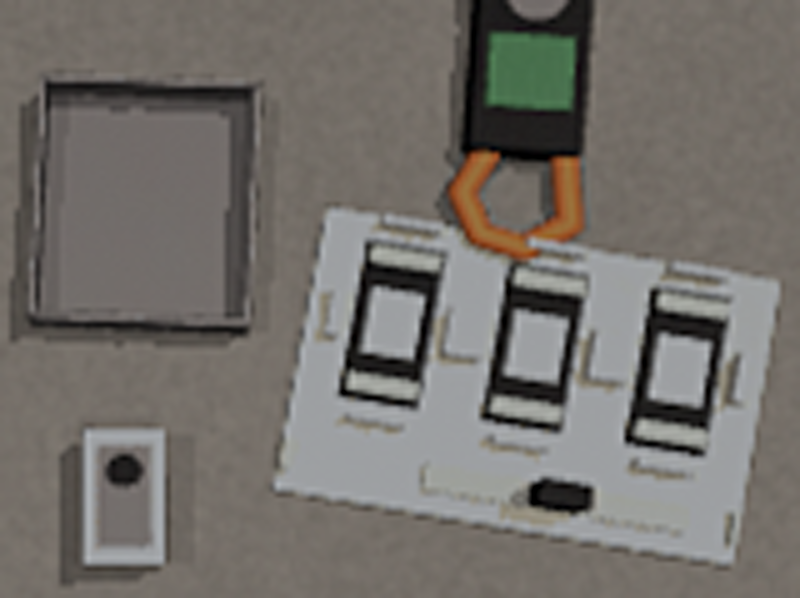

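The crop confirms a white unit with a dark button at (309,208), and it is the only white box. The meter's orange jaw overlaps the far edge of the panel at the middle opening, so I'll use openings a and c. Next I'll work out poses.

```bash
cat > h.py <<'E'
import numpy as np, cv2
from station import *
from scipy.spatial.transform import Rotation as Ro
def ray(cal,uv,z):
    uv=np.atleast_2d(np.array(uv,float)); R=np.array(cal["R"]);t=np.array(cal["t"])
    d=np.c_[(uv[:,0]-cal["cx"])/cal["fx"],(uv[:,1]-cal["cy"])/cal["fy"],np.ones(len(uv))]@R
    o=-R.T@t
    return o+d*((z-o[2])/d[:,2])[:,None]
def proj(cal,X):
    c=np.atleast_2d(X)@np.array(cal["R"]).T+np.array(cal["t"])
    return np.c_[cal["fx"]*c[:,0]/c[:,2]+cal["cx"],cal["fy"]*c[:,1]/c[:,2]+cal["cy"]]
def fit(local,world):
    L=np.array(local,float)[:,:2];W=np.array(world)[:,:2]
    lc=L.mean(0);wc=W.mean(0);H=(L-lc).T@(W-wc)
    a=np.arctan2(H[0,1]-H[1,0],H[0,0]+H[1,1]);c,s=np.cos(a),np.sin(a);M=np.array([[c,-s],[s,c]])
    o=wc-M@lc; r=(W-(L@M.T+o))*1000
    return o,a,r.round(1)
def pose():
    s=read_state();q=s["eef_rot"]
    return s,np.array(s["ee_pos"]),Ro.from_quat([q[1],q[2],q[3],q[0]])
def to(p,R):
    """print turn (tool rotvec, rad) and shift mm in tool axes after turn"""
    s,p0,R0=pose(); dr=(R0.inv()*R).as_rotvec()
    print("turn",dr.round(4),"deg",np.degrees(np.linalg.norm(dr)).round(1),"shift before-turn axes",(R0.inv().apply(np.array(p)-p0)*1000).round(1),"after-turn axes",(R.inv().apply(np.array(p)-p0)*1000).round(1))
def down(yaw,tilt=0):
    """tool y down; tool x along direction yaw (world)"""
    x=np.array([np.cos(yaw),np.sin(yaw),0]);y=np.array([0,0,-1.]);z=np.cross(x,y)
    return Ro.from_matrix(np.c_[x,y,z])*Ro.from_rotvec([tilt,0,0])
E
python3 - <<'E'
from h import *
s,p,R=pose();print(R.as_matrix().round(3))
c=calibration("top")
tray=ray(c,[(180,159.3),(270.8,146.3),(278.3,193.3),(185.3,205.6)],.04)
print("tray",fit([(.066,.129),(.066,-.129),(-.066,-.129),(-.066,.129)],tray))
pan=ray(c,[(350.6,145),(441,161.5),(432.4,222.8),(340,206.1)],.008)
print("panel",fit([(.066,.131),(.066,-.131),(-.112,-.131),(-.112,.131)],pan))
u=ray(c,[(285+83/5,100+428/4.6),(285+165/5,100+428/4.6),(285+163/5,100+565/4.6),(285+85/5,100+565/4.6)],.06)
print("unit",fit([(.04,.022),(.04,-.022),(-.04,-.022),(-.04,.022)],u))
r=ray(c,[(285+42/5,100+80/4.6),(285+262/5,100+80/4.6),(285+247/5,100+328/4.6),(285+30/5,100+324/4.6)],.045)
print("ret",fit([(.075,.062),(.075,-.062),(-.075,-.062),(-.075,.062)],r))
E
```

```text
[[ 0.378 -0.001 -0.926]
 [ 0.926 -0.001  0.378]
 [-0.002 -1.     0.   ]]
tray (array([0.54355105, 0.23380856]), np.float64(0.13693896046152304), array([[-0.4, -0.9],
       [-0.1,  2.4],
       [-0.9, -0.9],
       [ 1.4, -0.6]]))
panel (array([ 0.54643985, -0.22417797]), np.float64(-0.18213249667395734), array([[ 0.1,  0.1],
       [-1.2,  1.5],
       [ 0.3, -1.3],
       [ 0.8, -0.3]]))
unit (array([0.45308409, 0.00913557]), np.float64(-0.0033724556129491423), array([[ 0.4,  0.3],
       [ 0.3, -0.3],
       [-0.4,  0.9],
       [-0.3, -1. ]]))
ret (array([ 0.63145797, -0.00305769]), np.float64(-0.038100584875403395), array([[-1.7, -1.7],
       [ 2.4, -0.7],
       [ 0.6,  3.3],
       [-1.2, -0.9]]))
```

```bash
python3 - <<'E'
from h import *
to([0.453,0.009,0.23],down(np.pi/2))
E
```

```text
turn [-0.0004 -0.3877 -0.0015] deg 22.2 shift before-turn axes [-469.8    1.2 -415.9] after-turn axes [-5.922e+02  5.000e-01 -2.074e+02]
```

```bash
python3 -m inch '[[[0,-0.13,0],[0,0,0],1],[[0,-0.13,0],[0,0,0],1],[[0,-0.128,0],[0,0,0],1],[[0,0,0],[-30,0,-20],1],[[0,0,0],[-40,0,-20],1],[[0,0,0],[-45,0,-20],1],[[0,0,0],[-45,0,-20],1],[[0,0,0],[-45,0,-20],1]]' 60; python3 -m inch '[[[0,0,0],[-45,0,-20],1],[[0,0,0],[-45,0,-20],1],[[0,0,0],[-45,0,-20],1],[[0,0,0],[-45,0,-15],1],[[0,0,0],[-45,0,-10],1],[[0,0,0],[-45,0,-10],1],[[0,0,0],[-40,0,-5],1],[[0,0,0],[-30,0,0],1]]';  python3 - <<'E'
from h import *
to([0.453,0.009,0.15],down(np.pi/2))
p,d=camera("wrist");cv2.imwrite("pics/w1.png",p[:,:,::-1])
E
```

```text
time: 0.95
ee_pos: [0.3463, 0.3947, 0.231]
eef_rot: [0.5, -0.5, -0.5, 0.5]
ft_force: [1.3, 0.6, 0.2]
opening: 0.0855
time: 1.75
ee_pos: [0.4461, 0.0537, 0.2312]
eef_rot: [-0.5, 0.501, 0.499, -0.499]
ft_force: [-0.5, 1.0, -0.5]
opening: 0.0854
turn [ 0.0001 -0.0027 -0.0006] deg 0.2 shift before-turn axes [-44.6  81.3  -7. ] after-turn axes [-44.7  81.2  -6.9]
```

View pics/w1.png

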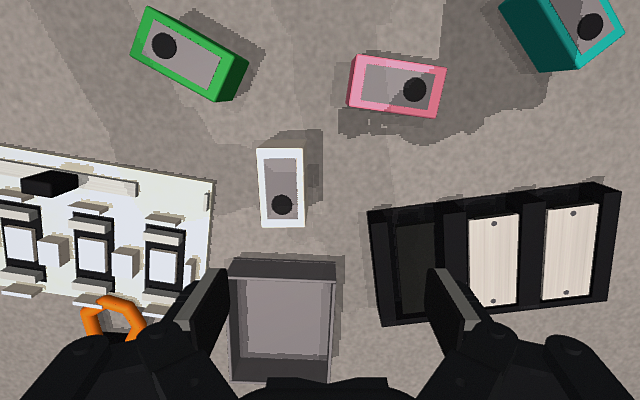

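The wrist view shows the unit's white top at (281,187), the returns tray at (283,320), the panel on the left and the tray on the right. I'll cross-check the unit's pose from these pixels.

```bash
python3 - <<'E'
from h import *
im=cv2.imread("pics/w1.png");cv2.imwrite("pics/w1c.png",cv2.resize(im[135:240,240:330],None,fx=6,fy=5.5,interpolation=cv2.INTER_CUBIC))
cv2.imwrite("pics/w1p.png",cv2.resize(im[135:315,0:225],None,fx=3.5,fy=3.3,interpolation=cv2.INTER_CUBIC))
E
```

```text
(no output)
```

View pics/w1c.png

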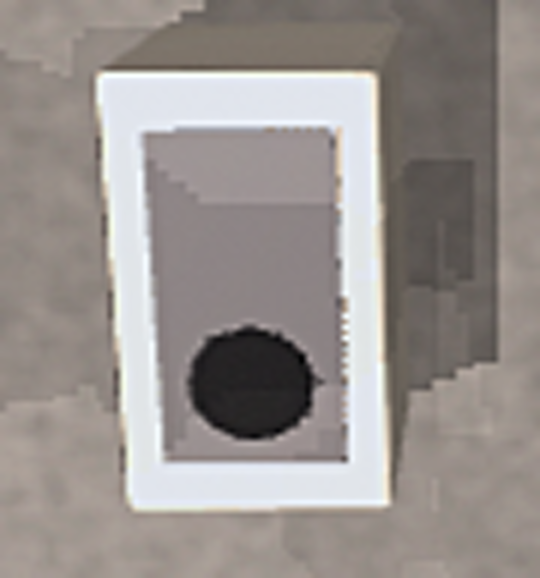

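View pics/w1p.png

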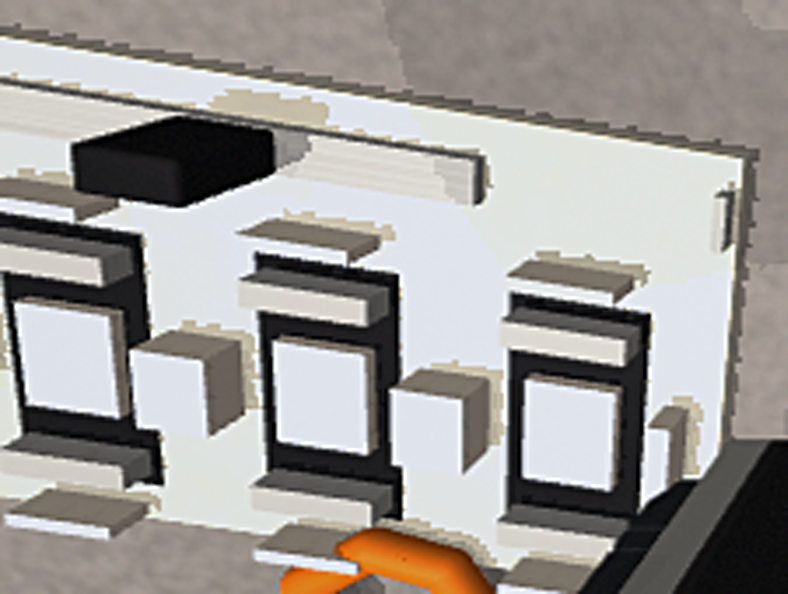

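```bash
python3 - <<'E'
from h import *
c=calibration("wrist")
f=lambda x,y:(240+x/6,135+y/5.5)
u=ray(c,[f(130,508),f(388,505),f(378,72),f(100,72)],.06)
print(u.round(4))
# image down=+x, image right=+y
o,a,r=fit([(.04,-.022),(.04,.022),(-.04,.022),(-.04,-.022)],u);print(o,a,r)
to([o[0],o[1],0.13],down(np.pi/2+a))
to([o[0],o[1],0.022],down(np.pi/2+a))
E
```

```text
[[ 0.4937 -0.0163  0.06  ]
 [ 0.4934  0.0265  0.06  ]
 [ 0.4153  0.0271  0.06  ]
 [ 0.415  -0.0156  0.06  ]]
[0.45431148 0.00540868] -0.006466280074169937 [[-0.5  0.6]
 [-1.1 -0.7]
 [ 0.8 -0.6]
 [ 0.8  0.7]]
turn [-0.001  -0.0009 -0.0032] deg 0.2 shift before-turn axes [-43.1 101.1  -9. ] after-turn axes [-43.4 100.9  -8.9]
turn [-0.001  -0.0009 -0.0032] deg 0.2 shift before-turn axes [-42.8 209.1  -9.2] after-turn axes [-43.4 208.9  -8.9]
```

```bash
python3 -m inch '[[[0,0,0],[-20,30,-4],1],[[0,0,0],[-19,40,-4],1],[[0,0,0],[0,40,0],1],[[0,0,0],[0,35,0],1],[[0,0,0],[0,35,0],1],[[0,0,0],[0,20,0],1],[[0,0,0],[0,9,0],1],[[0,0,0],[0,0,0],1]]';python3 -m inch '[[[0,0,0],[0,0,0],-1],[[0,0,0],[0,0,0],-1],[[0,0,0],[0,0,0],-1],[[0,0,0],[0,0,0],-1],[[0,0,0],[0,0,0],-1],[[0,0,0],[0,0,0],-1]]' 60
```

```text
time: 2.6
ee_pos: [0.453, 0.0181, 0.0213]
eef_rot: [0.5, -0.499, -0.5, 0.501]
ft_force: [0.5, 0.1, 0.3]
opening: 0.0855
time: 3.2
ee_pos: [0.4552, 0.0175, 0.0236]
eef_rot: [-0.499, 0.501, 0.501, -0.499]
ft_force: [0.2, -1.6, 6.9]
opening: 0.0435
```

```bash
python3 -m inch '[[[0,0,0],[0,-20,0],-1],[[0,0,0],[0,-40,0],-1],[[0,0,0],[0,-35,0],-1],[[0,0,0],[0,0,-20],-1],[[0,0,0],[0,0,-35],-1],[[0,0,0],[-10,0,-40],-1],[[0,0,0],[-10,0,-40],-1],[[0,0,0],[0,0,-30],-1]]';python3 -m inch '[[[0,0,0],[0,0,-11],-1],[[0,0,0],[0,0,0],-1],[[0,0,0],[0,0,0],-1]]'; python3 - <<'E'
from h import *
for n in ["side","wrist"]:
  p,d=camera(n);cv2.imwrite(f"pics/{n}2.png",p[:,:,::-1])
to([.6315,-.003,.031],down(np.pi/2-.038))
E
```

```text
time: 4.0
ee_pos: [0.6213, -0.0046, 0.1179]
eef_rot: [-0.5, 0.501, 0.5, -0.499]
ft_force: [-0.9, 0.5, -1.1]
opening: 0.0432
time: 4.3
ee_pos: [0.6281, -0.0017, 0.1169]
eef_rot: [0.5, -0.499, -0.5, 0.501]
ft_force: [-0.3, 0.0, -0.6]
opening: 0.0434
turn [-0.0018  0.0388 -0.0001] deg 2.2 shift before-turn axes [-1.1 86.1 -3.6] after-turn axes [-1.  86.1 -3.5]
```

View pics/side2.png

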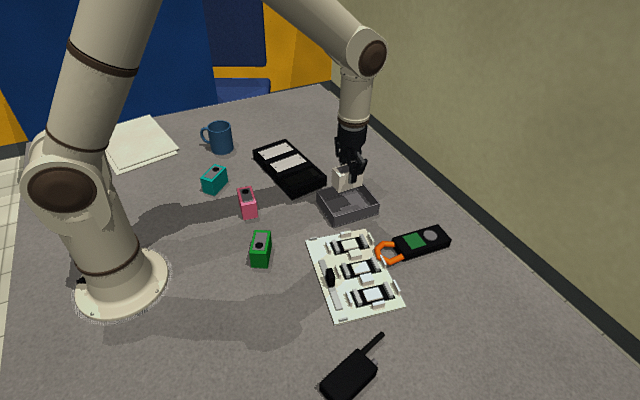

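Unit is held above the returns tray, at (345,178) in the side view. Lowering it now.

```bash
python3 -m inch '[[[0,0.038,0],[0,15,-3],-1],[[0,0,0],[0,30,0],-1],[[0,0,0],[0,25,0],-1],[[0,0,0],[0,12,0],-1],[[0,0,0],[0,4,0],-1],[[0,0,0],[0,0,0],-1],[[0,0,0],[0,0,0],-1]]';python3 -m inch '[[[0,0,0],[0,0,0],0.5],[[0,0,0],[0,0,0],0.5],[[0,0,0],[0,0,0],0.5],[[0,0,0],[0,-20,0],0.5],[[0,0,0],[0,-40,0],0.5],[[0,0,0],[0,-40,0],0.5],[[0,0,0],[0,-20,0],0.5]]'
```

```text
time: 5.1
ee_pos: [0.6339, -0.0021, 0.0326]
eef_rot: [-0.509, 0.51, 0.491, -0.49]
ft_force: [0.8, 0.5, -0.8]
opening: 0.0435
time: 5.8
ee_pos: [0.6351, -0.002, 0.1556]
eef_rot: [-0.508, 0.511, 0.492, -0.489]
ft_force: [0.5, 0.4, 0.9]
opening: 0.064
```

```bash
python3 - <<'E'
from h import *
to([.54,.234,.22],down(np.pi/2+.137))
E
```

```text
turn [ 0.0057 -0.1748 -0.0002] deg 10.0 shift before-turn axes [232.3 -64.9 103.6] after-turn axes [246.8 -64.4  62. ]
```

```bash
python3 -m inch '[[[0,-0.087,0],[0,-30,0],0],[[0,-0.087,0],[20,-20,0],0],[[0,0,0],[45,-14,10],0],[[0,0,0],[45,0,14],0],[[0,0,0],[45,0,14],-1],[[0,0,0],[45,0,14],-1],[[0,0,0],[35,0,10],-1],[[0,0,0],[12,0,0],-1]]';python3 -m inch '[[[0,0,0],[0,0,0],-1],[[0,0,0],[0,0,0],-1],[[0,0,0],[0,0,0],-1],[[0,0,0],[0,0,0],-1]]'; python3 - <<'E'
from h import *
to([.54,.234,.22],down(np.pi/2+.137))
c=calibration("wrist")
p,d=camera("wrist");cv2.imwrite("pics/w3.png",p[:,:,::-1])
import json;json.dump({k:np.array(v).tolist() for k,v in c.items()},open("c3.json","w"))
p,d=camera("top");cv2.imwrite("pics/t3.png",p[:,:,::-1])
E
```

```text
time: 6.6
ee_pos: [0.5367, 0.2399, 0.2161]
eef_rot: [-0.464, 0.462, 0.535, -0.534]
ft_force: [-0.1, 0.8, 1.0]
opening: 0.0001
time: 7.0
ee_pos: [0.5406, 0.2321, 0.2151]
eef_rot: [0.465, -0.466, -0.532, 0.532]
ft_force: [-0.3, -0.1, -0.4]
opening: 0.0002
turn [-0.     -0.0041 -0.0008] deg 0.2 shift before-turn axes [ 2.  -4.9  0.4] after-turn axes [ 2.  -4.9  0.3]
```

View pics/w3.png

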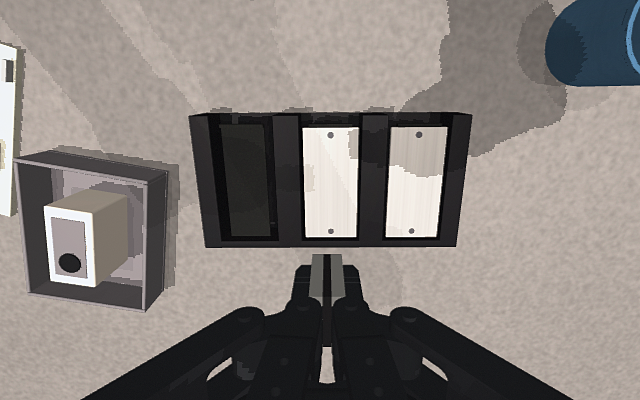

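View pics/t3.png

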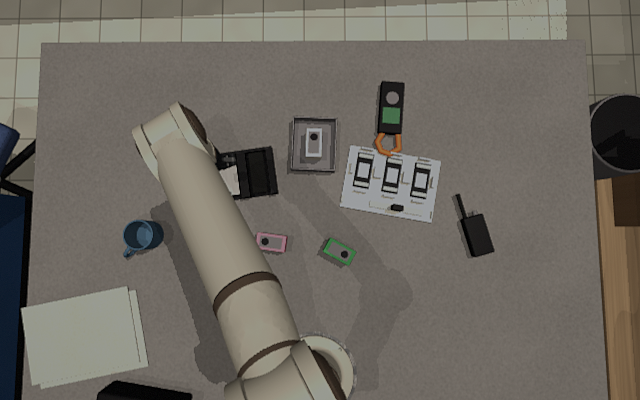

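The unit stands inside the returns tray. The wrist view shows plate b at (331,182), plate c at (417,181) and the empty pocket at (247,180). I'll enlarge to read the plate corners.

```bash
python3 - <<'E'
from h import *
im=cv2.imread("pics/w3.png");cv2.imwrite("pics/w3c.png",cv2.resize(im[105:255,290:480],None,fx=4.2,fy=4,interpolation=cv2.INTER_CUBIC))
E
```

```text
(no output)
```

View pics/w3c.png

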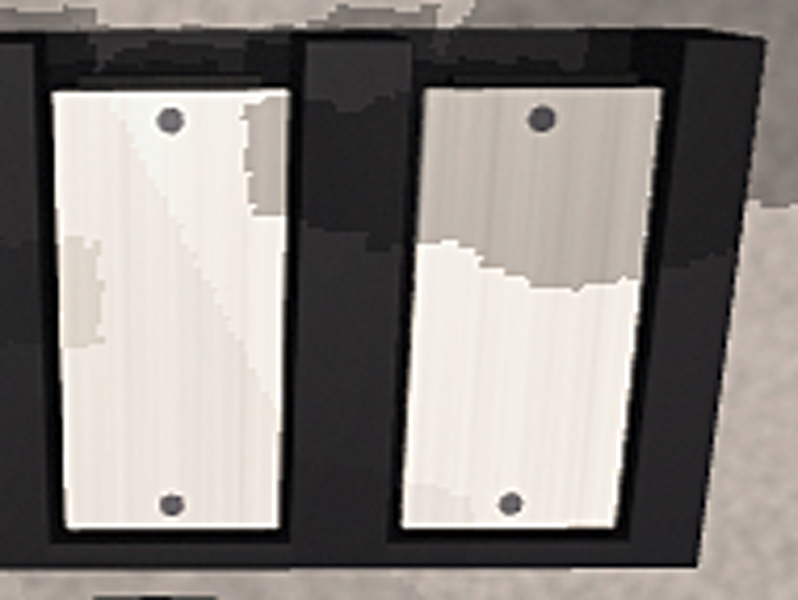

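```bash
python3 - <<'E'
from h import *
import json
c=json.load(open("c3.json"))
f=lambda x,y:(290+x/4.2,105+y/4)
B=ray(c,[f(52,91),f(290,91),f(281,528),f(65,528)],.039)
C=ray(c,[f(424,87),f(664,87),f(617,528),f(400,528)],.039)
L=[(-.055,-.026),(-.055,.026),(.055,.026),(.055,-.026)]
ob,ab,rb=fit(L,B);oc,ac,rc=fit(L,C);print("b",ob,ab,rb,"c",oc,ac,rc, oc-ob, np.linalg.norm(oc-ob), np.arctan2(oc[1]-ob[1],oc[0]-ob[0])-np.pi/2)
T=ray(c,[f(764,38),f(697,566),(208,247)],.04)
print(fit([(-.066,.129),(.066,.129),(.066,-.129)],T))
# press points at plate x=-45
a=.137
for o in (ob,oc):
    p=o+(-.045)*np.array([np.cos(a),np.sin(a)]);print(p)
    to([p[0],p[1],.06],down(np.pi/2+a))
E
```

```text
b [0.54667355 0.23718759] 0.13945708279655844 [[ 0.2 -0.1]
 [ 0.5  0. ]
 [-0.2  0.3]
 [-0.5 -0.2]] c [0.53544618 0.31788759] 0.13882966492263105 [[-0.2 -0.3]
 [ 0.1  0.2]
 [ 0.2  0.4]
 [-0.  -0.3]] [-0.01122736  0.0807    ] 0.08147726174409413 0.13823735836140272
(array([0.54611209, 0.23726578]), np.float64(0.138128338467637), array([[ 0.9, -1.4],
       [ 0.2, -1. ],
       [-1.1,  2.4]]))
[0.50209519 0.23104186]
turn [-0.0001 -0.0031 -0.0004] deg 0.2 shift before-turn axes [  3.3 155.2  38.1] after-turn axes [  3.4 155.2  38.1]
[0.49086782 0.31174186]
turn [-0.0001 -0.0031 -0.0004] deg 0.2 shift before-turn axes [ 84.8 155.2  38.4] after-turn axes [ 84.9 155.2  38.2]
```

```bash
python3 -m inch '[[[0,0,0],[3,20,20],-1],[[0,0,0],[0,40,18],-1],[[0,0,0],[0,40,0],-1],[[0,0,0],[0,40,0],-1],[[0,0,0],[0,20,0],-1],[[0,0,0],[0,8,0],-1],[[0,0,0],[0,0,0],-1],[[0,0,0],[0,0,0],-1]]'
```

```text
time: 7.9
ee_pos: [0.5026, 0.2324, 0.0484]
eef_rot: [-0.465, 0.465, 0.533, -0.532]
ft_force: [0.9, 0.5, -0.2]
opening: -0.0002
```

```bash
python3 -m inch '[[[0,0,0],[0,6,0],-1],[[0,0,0],[0,5,0],-1],[[0,0,0],[0,4,0],-1],[[0,0,0],[0,3,0],-1],[[0,0,0],[0,3,0],-1],[[0,0,0],[0,2,0],-1]]'; python3 -m inch '[[[0,0,0],[0,1,0],-1],[[0,0,0],[0,0,0],-1]]'
```

```text
time: 8.5
ee_pos: [0.5027, 0.2326, 0.0256]
eef_rot: [-0.464, 0.465, 0.533, -0.532]
ft_force: [-6.2, -2.5, 29.4]
opening: 0.0001
time: 8.7
ee_pos: [0.5027, 0.2327, 0.0258]
eef_rot: [-0.464, 0.465, 0.533, -0.532]
ft_force: [-5.3, -3.6, 23.9]
opening: -0.0001
```

```bash
python3 -m inch '[[[0,0,0],[0,-10,0],-1],[[0,0,0],[0,-30,0],-1],[[0,0,0],[0,-40,0],-1],[[0,0,0],[0,-40,0],-1],[[0,0,0],[0,-30,0],-1],[[0,0,0],[0,-5,0],-1],[[0,0,0],[0,0,0],-1],[[0,0,0],[0,0,0],-1]]'; python3 - <<'E'
from h import *
import json
c=calibration("wrist")
p,d=camera("wrist");cv2.imwrite("pics/w4.png",p[:,:,::-1]);np.save("d4.npy",d)
json.dump({k:np.array(v).tolist() for k,v in c.items()},open("c4.json","w"))
p,d=camera("side");cv2.imwrite("pics/s4.png",cv2.resize(p[100:230,220:360,::-1],None,fx=5,fy=4.5,interpolation=cv2.INTER_CUBIC))
E
```

```text
time: 9.5
ee_pos: [0.5007, 0.2314, 0.1769]
eef_rot: [0.465, -0.465, -0.532, 0.534]
ft_force: [0.3, -0.1, -0.8]
opening: 0.0003
```

View pics/w4.png

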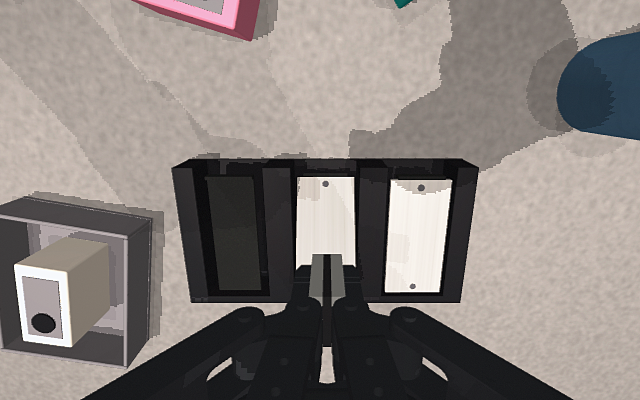

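View pics/s4.png

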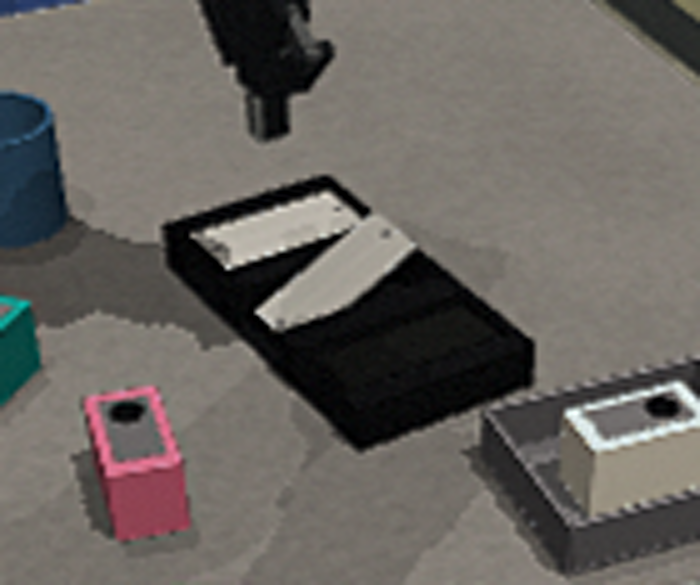

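```bash
python3 - <<'E'
from h import *
import json
c=json.load(open("c4.json"));d=np.load("d4.npy");R=np.array(c["R"]);t=np.array(c["t"])
a=.138;o=np.array([.5467,.2372]);M=np.array([[np.cos(a),np.sin(a)],[-np.sin(a),np.cos(a)]])
P=[]
for v in range(182,240,4):
  for u in range(304,350,4):
    z=d[v,u]
    if z>0:
      X=R.T@(np.array([(u-c["cx"])/c["fx"]*z,(v-c["cy"])/c["fy"]*z,z])-t);P.append(np.r_[M@(X[:2]-o),X[2]])
P=np.array(P);A=np.c_[P[:,:2],np.ones(len(P))];s,r,_,_=np.linalg.lstsq(A,P[:,2],rcond=None)
print(s,np.std(A@s-P[:,2]),np.arctan(s[0]),P.min(0),P.max(0))
cs=calibration("side")
top=0.039
for th in (.5,.52,.54):
  # pivot (x=-12,z=zp)
  zc=s[2]
  n=np.array([np.cos(th),np.sin(th)])
  for xe,sl in ((.055,0),(.055,-.002)):
    # end along plane from pivot
    q=[-.012+(xe+.012+sl)*np.cos(th)]
    x=q[0];z=s[2]+np.tan(th)*x
    print(th,sl,x,z,proj(cs,[np.r_[M.T@[x,y]+o,z] for y in (-.026,.026)]).round(1).tolist())
E
```

```text
[ 0.57641021 -0.00132131  0.04764935] 0.0007192187363764878 0.5228934453770462 [-0.04843491 -0.01993985  0.01918391] [-0.00376732  0.02009445  0.04612703]
0.5 0 0.04679803164665498 0.07321522757605282 [[304.3, 152.5], [295.8, 144.9]]
0.5 -0.002 0.04504286652287423 0.07225637649884442 [[303.8, 152.9], [295.3, 145.3]]
0.52 0 0.04614388503840254 0.07406957364020705 [[304.1, 152.3], [295.6, 144.7]]
0.52 -0.002 0.04440824667904725 0.07307581336451957 [[303.6, 152.7], [295.2, 145.2]]
0.54 0 0.04546648165137622 0.0749033023305054 [[303.9, 152.2], [295.4, 144.6]]
0.54 -0.002 0.04375106428864857 0.0738750303471992 [[303.5, 152.6], [295.0, 145.0]]
```

Plate b is tipped: tilt measures 0.523 rad, top plane fit to 0.7 mm. Now to work out the approach, square to the plate.

```bash
cat >> h.py <<'E'
def traygrip(o,a=.138,th=.523,x=.026,z0=.0447,k=.017):
    R=down(np.pi/2+a,-th); u=np.array([np.cos(a),np.sin(a)])
    pt=np.r_[o+u*x,z0+np.tan(th)*x]; ap=R.apply([0,1,0])
    return pt,ap,R
E
python3 - <<'E'
from h import *
pt,ap,R=traygrip(np.array([.5467,.2372]));print(pt,ap)
to(pt+ap*-.08,R); to(pt+ap*.017,R)
E
```

```text
[0.57245282 0.24077662 0.05969036] [ 0.49473284  0.06870986 -0.86632464]
turn [-0.5263 -0.0015 -0.0013] deg 30.2 shift before-turn axes [ -0.6  47.3 -32.8] after-turn axes [-0.7 57.4 -4.6]
turn [-0.5263 -0.0015 -0.0013] deg 30.2 shift before-turn axes [ -0.5 131.2 -81.5] after-turn axes [ -0.7 154.4  -4.6]
```

```bash
python3 -m inch '[[[-0.131,0,0],[0,0,0],0.6],[[-0.131,0,0],[0,0,0],0.6],[[-0.131,0,0],[0,0,0],0.6],[[-0.131,0,0],[0,0,0],0.6],[[0,0,0],[0,25,-2],0.6],[[0,0,0],[0,25,-2],0.6],[[0,0,0],[0,0,0],0.6],[[0,0,0],[0,0,0],0.6]]'; python3 - <<'E'
from h import *
pt,ap,R=traygrip(np.array([.5467,.2372]))
to(pt+ap*.017,R)
p,d=camera("wrist");cv2.imwrite("pics/w5.png",p[:,:,::-1])
E
```

```text
time: 10.4
ee_pos: [0.5294, 0.2312, 0.1341]
eef_rot: [-0.342, 0.565, 0.638, -0.397]
ft_force: [-0.2, -0.6, 0.5]
opening: 0.0681
turn [-0.054  -0.0022 -0.0146] deg 3.2 shift before-turn axes [  5.1 103.2  -6.5] after-turn axes [  3.6 103.4  -0.9]
```

View pics/w5.png

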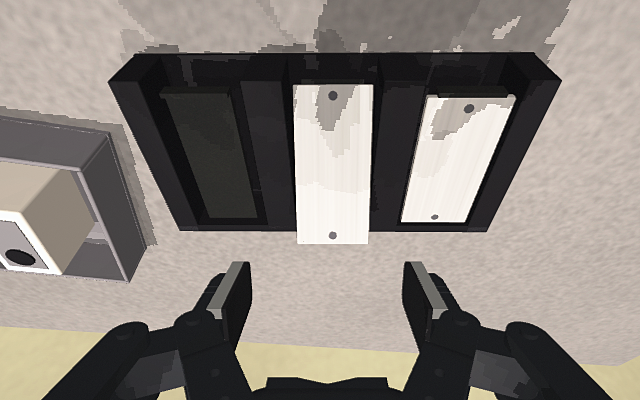

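```bash
python3 -m inch '[[[-0.054,0,-0.014],[0,0,0],0.6],[[0,0,0],[2,25,0],0.6],[[0,0,0],[1.5,25,-1],0.6],[[0,0,0],[0,20,0],0.6],[[0,0,0],[0,15,0],0.6],[[0,0,0],[0,0,0],0.6],[[0,0,0],[0,0,0],0.6]]'; python3 - <<'E'
from h import *
pt,ap,R=traygrip(np.array([.5467,.2372]))
to(pt+ap*.017,R)
E
```

```text
time: 11.15
ee_pos: [0.5731, 0.2408, 0.0631]
eef_rot: [-0.329, 0.57, 0.653, -0.375]
ft_force: [-0.1, -0.9, 0.2]
opening: 0.0682
turn [ 0.0028 -0.0038 -0.0001] deg 0.3 shift before-turn axes [ 0.  19.6  2.4] after-turn axes [ 0.  19.6  2.3]
```

```bash
python3 -m inch '[[[0,0,0],[0,12,2],0.6],[[0,0,0],[0,7,0],0.6],[[0,0,0],[0,0,0],0.6],[[0,0,0],[0,0,0],-1],[[0,0,0],[0,0,0],-1],[[0,0,0],[0,0,0],-1],[[0,0,0],[0,0,0],-1],[[0,0,0],[0,0,0],-1]]' 60; python3 - <<'E'
from h import *
p,d=camera("wrist");cv2.imwrite("pics/w6.png",p[:,:,::-1])
E
```

```text
time: 11.95
ee_pos: [0.5813, 0.2422, 0.0458]
eef_rot: [-0.329, 0.57, 0.653, -0.375]
ft_force: [-1.2, -0.9, 4.2]
opening: 0.0508
```

View pics/w6.png

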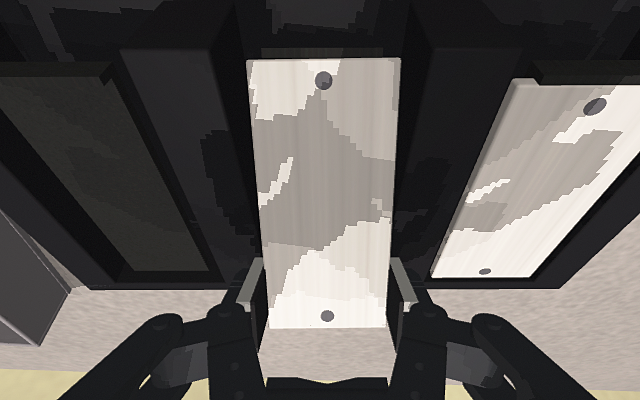

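Plate b is gripped near its far end, with pads on the long edges and an opening of 50.8 mm. Lifting along the plate's normal, then levelling.

```bash
python3 -m inch '[[[0,0,0],[0,-10,0],-1],[[0,0,0],[0,-25,0],-1],[[0,0,0],[0,-35,0],-1],[[0,0,0],[0,-30,0],-1],[[0.12,0,0],[0,-5,0],-1],[[0.12,0,0],[0,0,0],-1],[[0.12,0,0],[0,0,0],-1],[[0.12,0,0],[0,0,0],-1]]'; python3 -m inch '[[[0.043,0,0],[0,0,0],-1],[[0,0,0],[0,0,0],-1],[[0,0,0],[0,0,0],-1]]';python3 - <<'E'
from h import *
p,d=camera("wrist");cv2.imwrite("pics/w7.png",p[:,:,::-1])
p,d=camera("side");cv2.imwrite("pics/s7.png",p[:,:,::-1])
to([.48,.1,.16],down(np.pi/2-.182))
E
```

```text
time: 12.8
ee_pos: [0.5389, 0.2283, 0.1288]
eef_rot: [-0.415, 0.517, 0.573, -0.482]
ft_force: [1.2, -0.8, -1.4]
opening: 0.05
time: 13.1
ee_pos: [0.5401, 0.2271, 0.1278]
eef_rot: [-0.425, 0.51, 0.563, -0.492]
ft_force: [-0.6, -0.3, -0.8]
opening: 0.0504
turn [ 0.1571  0.3029 -0.001 ] deg 19.5 shift before-turn axes [-120.1  -40.2   68.7] after-turn axes [-136.   -32.1   35.3]
```

View pics/w7.png

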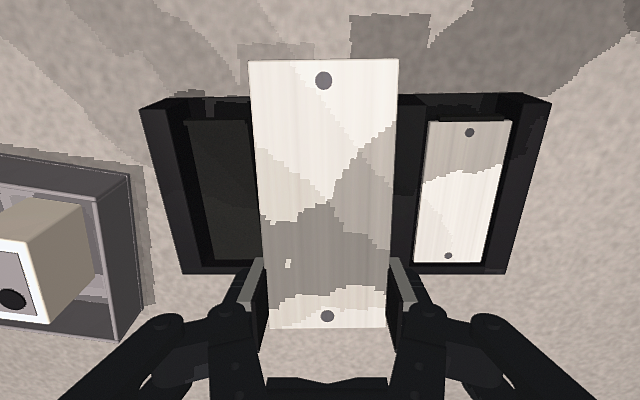

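View pics/s7.png

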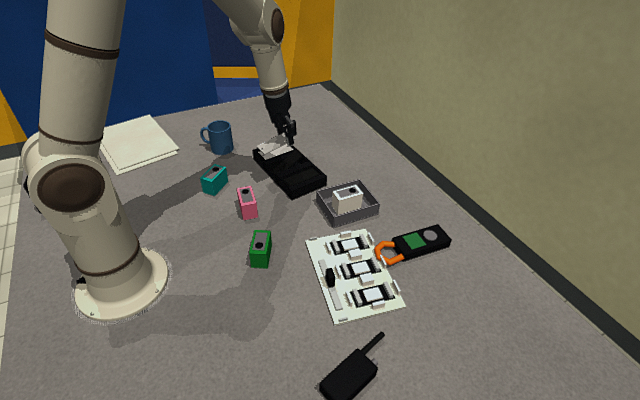

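Plate level-ish and steady in the hand; in the side view the returned unit stands inside its tray at (347,198). Moving to view the panel.

```bash
python3 -m inch '[[[0.08,0,0],[0,-20,0],-1],[[0.077,0,0],[0,-20,0],-1],[[0,0.1,0],[-20,-20,0],-1],[[0,0.1,0],[-40,-10,0],-1],[[0,0.1,0],[-40,0,0],-1],[[0,0,0],[-40,0,0],-1],[[0,0,0],[-40,0,0],-1],[[0,0,0],[-40,0,0],-1]]'; python3 - <<'E'
from h import *
to([.53,-.12,.2],down(np.pi/2-.182))
E
```

```text
time: 14.0
ee_pos: [0.5128, 0.01, 0.2034]
eef_rot: [-0.536, 0.55, 0.448, -0.458]
ft_force: [1.0, -0.6, -2.3]
opening: 0.0506
turn [ 0.0062  0.002  -0.024 ] deg 1.4 shift before-turn axes [-124.7    6.7  -40.1] after-turn axes [-124.7    3.4  -40.4]
```

```bash
python3 -m inch '[[[0.006,0,-0.02],[-30,0,-10],-1],[[0,0,0],[-40,0,-15],-1],[[0,0,0],[-35,0,-15],-1],[[0,0,0],[-16,0,0],-1],[[0,0,0],[0,0,0],-1],[[0,0,0],[0,0,0],-1],[[0,0,0],[0,0,0],-1]]'; python3 - <<'E'
from h import *
import json
c=calibration("wrist")
p,d=camera("wrist");cv2.imwrite("pics/w8.png",p[:,:,::-1])
json.dump({k:np.array(v).tolist() for k,v in c.items()},open("c8.json","w"))
to([.53,-.12,.2],down(np.pi/2-.182))
E
```

```text
time: 14.7
ee_pos: [0.5316, -0.113, 0.2045]
eef_rot: [-0.542, 0.543, 0.453, -0.454]
ft_force: [-0.7, -0.3, -1.9]
opening: 0.0501
turn [-0.0004  0.0037 -0.0025] deg 0.3 shift before-turn axes [-7.1  4.6  0.4] after-turn axes [-7.1  4.6  0.4]
```

View pics/w8.png

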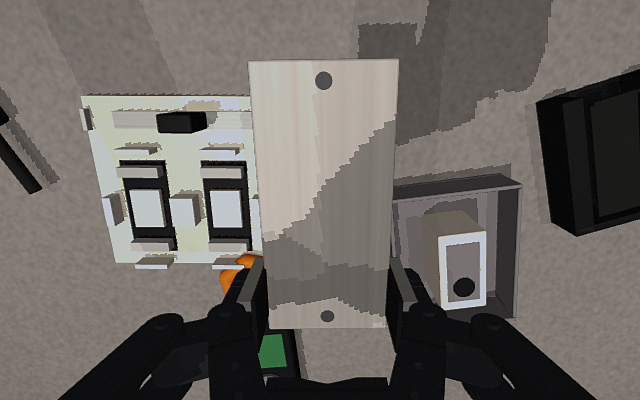

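The view shows opening a at (148,207) and b at (226,207), with the lock grip at (181,122). Opening c is hidden behind the plate. Enlarging.

```bash
python3 - <<'E'
from h import *
im=cv2.imread("pics/w8.png");cv2.imwrite("pics/w8c.png",cv2.resize(im[85:275,70:260],None,fx=4.2,fy=3.15,interpolation=cv2.INTER_CUBIC))
E
```

```text
(no output)
```

View pics/w8c.png

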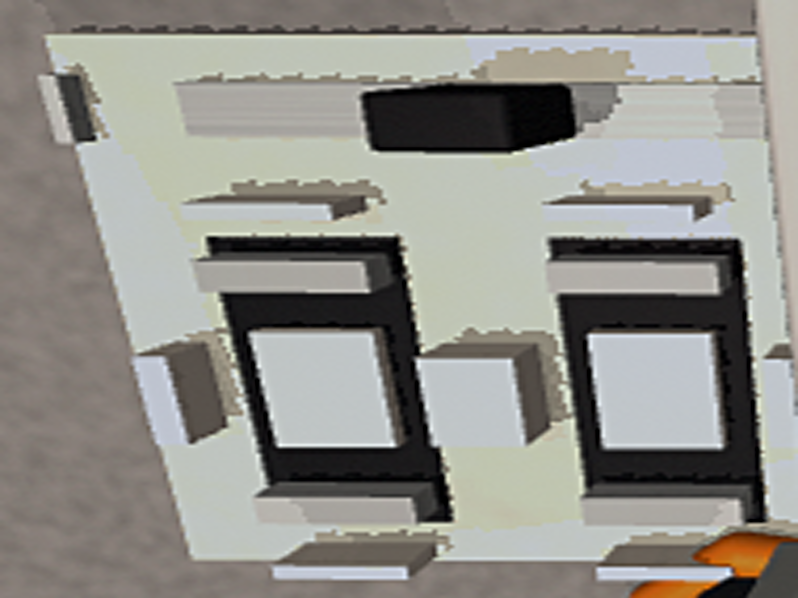

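```bash
python3 - <<'E'
from h import *
import json
c=json.load(open("c8.json"))
f=lambda x,y:(70+x/4.2,85+y/3.15)
pts=[((45,36),(-.112,-.131),.008),((195,560),(.066,-.131),.008),
((422,357),(-.015,-.0525),.025),((515,357),(-.015,-.0295),.025),((530,445),(.015,-.0295),.025),((435,445),(.015,-.0525),.025),
((183,217),(-.0585,-.099),.025),((333,218),(-.0585,-.065),.025),((273,567),(.0585,-.099),.025),((410,567),(.0585,-.065),.025),
((545,217),(-.0585,-.017),.025),((695,218),(-.0585,.017),.025),((178,352),(-.015,-.1115),.025),((190,443),(.015,-.1115),.025)]
W=[ray(c,f(*p),z)[0] for p,l,z in pts]
o,a,r=fit([l for _,l,_ in pts],W);print(o,a);print(r.tolist())
M=np.array([[np.cos(a),-np.sin(a)],[np.sin(a),np.cos(a)]])
for n,y in(("a",-.082),("b",0),("c",.082)): print(n,o+M@[0,y])
E
```

```text
[ 0.54834636 -0.22112308] -0.1796040214890429
[[1.1, 0.1], [-0.1, 0.2], [0.4, 0.8], [0.2, -0.2], [0.1, -0.1], [0.1, -0.2], [-0.6, -0.4], [-0.3, -0.5], [0.7, -1.0], [0.8, -0.4], [-0.6, -0.3], [-0.4, -0.4], [-0.8, 2.7], [-0.6, -0.5]]
a [ 0.53369789 -0.30180407]
b [ 0.54834636 -0.22112308]
c [ 0.56299484 -0.14044209]
```

```bash
cat >> h.py <<'E'
def plate_in_tool(c,px,p,R):
    """px order: image TL,TR,BR,BL = plate (-x,-y),(-x,+y),(+x,+y),(+x,-y) top face; returns centre (mm) and rotvec of plate in tool frame"""
    obj=np.array([(-.055,-.026,.0025),(-.055,.026,.0025),(.055,.026,.0025),(.055,-.026,.0025)])
    K=np.array([[c["fx"],0,c["cx"]],[0,c["fy"],c["cy"]],[0,0,1.]])
    ok,rv,tv=cv2.solvePnP(obj,np.array(px,float),K,None)
    e=cv2.projectPoints(obj,rv,tv,K,None)[0][:,0]-px
    Rc=np.array(c["R"]);X=Rc.T@(tv[:,0]-c["t"]);Rw=Rc.T@cv2.Rodrigues(rv)[0]
    Mt=R.as_matrix()
    return Mt.T@(X-p)*1000,Mt.T@Rw,X,Rw,e
E
python3 - <<'E'
from h import *
im=cv2.imread("pics/w8.png")
a=cv2.resize(im[45:75,235:415],None,fx=4.4,fy=8,interpolation=cv2.INTER_CUBIC);b=cv2.resize(im[310:340,235:415],None,fx=4.4,fy=8,interpolation=cv2.INTER_CUBIC)
cv2.imwrite("pics/w8d.png",np.vstack([a,b]))
E
```

```text
(no output)
```

View pics/w8d.png

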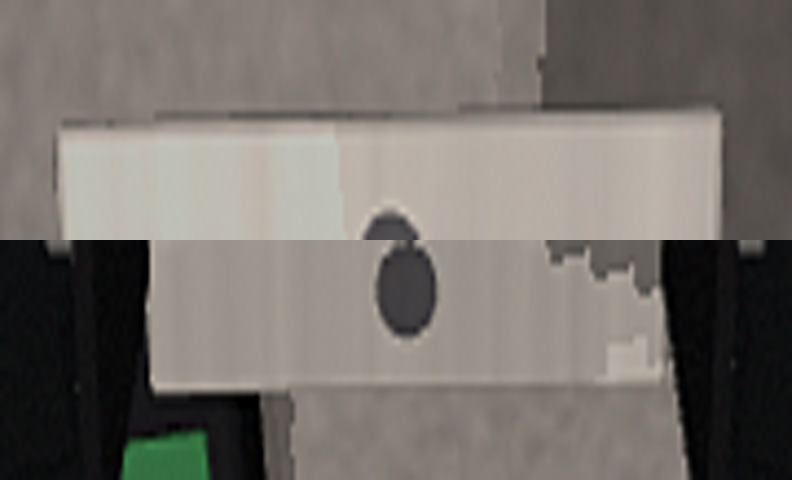

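```bash
python3 - <<'E'
from h import *
import json
c=json.load(open("c8.json"))
s,p,R=pose()
t,Rt,X,Rw,e=plate_in_tool(c,np.array([(248.6,61.2),(398.6,59.1),(386.8,327.9),(269.5,328.7)]),p,R)
print(t,e.round(1).tolist());print(Rt.round(3));print("x axis world",Rw[:,0].round(3),"z",Rw[:,2].round(3),np.arctan2(Rw[1,0],Rw[0,0]))
E
```

```text
[ -0.04606525 -13.47924434  35.35176582] [[0.1, 0.3], [0.1, -0.2], [-0.1, -0.1], [-0.1, 0.0]]
[[ 0.015  1.    -0.009]
 [-0.016 -0.009 -1.   ]
 [-1.     0.015  0.016]]
x axis world [ 0.987 -0.163  0.015] z [-0.016 -0.004  1.   ] -0.1634586347463087
```

```bash
cat >> h.py <<'E'
PO=np.array([.5483,-.2211]);PA=-.1796
def panel(x,y,z):
    c,s=np.cos(PA),np.sin(PA);return np.array([PO[0]+c*x-s*y,PO[1]+s*x+c*y,z])
def lay(y,z,tz=35.4,ty=-13.5,dyaw=.015,tx=0,tilt=0):
    R=down(np.pi/2+PA-dyaw,tilt);return panel(0,y,z)-R.apply(np.array([tx,ty,tz])/1000),R
E
python3 - <<'E'
from h import *
for z in(.12,.0255):
  P,R=lay(-.082,z);print(P);to(P,R)
E
```

```text
[ 0.56838367 -0.30862649  0.1065    ]
turn [-0.0004  0.0163 -0.0025] deg 0.9 shift before-turn axes [-185.7   98.5  -70.9] after-turn axes [-184.8   98.1  -73.8]
[ 0.56838367 -0.30862649  0.012     ]
turn [-0.0004  0.0163 -0.0025] deg 0.9 shift before-turn axes [-185.5  193.   -70.9] after-turn axes [-184.8  192.6  -73.8]
```

```bash
python3 -m inch '[[[0,0.016,0],[-25,0,-10],-1],[[0,0,0],[-40,10,-16],-1],[[0,0,0],[-40,20,-16],-1],[[0,0,0],[-40,25,-16],-1],[[0,0,0],[-30,25,-12],-1],[[0,0,0],[-10,18,-4],-1],[[0,0,0],[0,0,0],-1],[[0,0,0],[0,0,0],-1]]'; python3 -m inch '[[[0,0,0],[0,0,0],-1],[[0,0,0],[0,0,0],-1]]'; python3 - <<'E'
from h import *
P,R=lay(-.082,.0255);to(P,R)
p,d=camera("wrist");cv2.imwrite("pics/w9.png",p[:,:,::-1])
E
```

```text
time: 15.55
ee_pos: [0.5687, -0.3093, 0.1069]
eef_rot: [0.547, -0.546, -0.448, 0.449]
ft_force: [-0.9, 0.4, -1.3]
opening: 0.05
time: 15.75
ee_pos: [0.5697, -0.3098, 0.1088]
eef_rot: [-0.545, 0.548, 0.449, -0.449]
ft_force: [-0.6, 0.5, -1.1]
opening: 0.0501
turn [ 0.002  -0.0006 -0.003 ] deg 0.2 shift before-turn axes [ 1.2 96.8  1.7] after-turn axes [ 0.9 96.8  1.5]
```

View pics/w9.png

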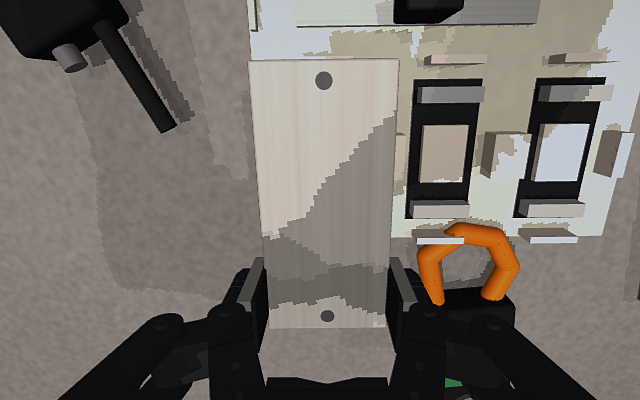

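Plate unmoved in the hand (corners same as before). Lowering.

```bash
python3 -m inch '[[[0,0,0],[1,25,1.5],-1],[[0,0,0],[0,30,0],-1],[[0,0,0],[0,20,0],-1],[[0,0,0],[0,8,0],-1],[[0,0,0],[0,0,0],-1],[[0,0,0],[0,0,0],-1],[[0,0,0],[0,0,0],-1]]'; python3 - <<'E'
from h import *
P,R=lay(-.082,.0255);to(P,R)
E
```

```text
time: 16.5
ee_pos: [0.5682, -0.3109, 0.0258]
eef_rot: [-0.545, 0.548, 0.448, -0.449]
ft_force: [0.7, -0.5, -0.7]
opening: 0.0501
turn [ 0.0024 -0.003  -0.0037] deg 0.3 shift before-turn axes [ 2.3 13.8  0.3] after-turn axes [ 2.2 13.8  0.3]
```

```bash
python3 -m inch '[[[0,0,0],[2,0,0],-1],[[0,0,0],[0,6,0],-1],[[0,0,0],[0,4,0],-1],[[0,0,0],[0,3,0],-1],[[0,0,0],[0,2,0],-1],[[0,0,0],[0,0,0],-1],[[0,0,0],[0,0,0],-1]]'; python3 - <<'E'
from h import *
P,R=lay(-.082,.0255);to(P,R)
p,d=camera("wrist");cv2.imwrite("pics/w10.png",p[:,:,::-1])
E
```

```text
time: 17.2
ee_pos: [0.5673, -0.3084, 0.009]
eef_rot: [-0.546, 0.547, 0.447, -0.449]
ft_force: [0.5, 1.0, -0.7]
opening: 0.0501
turn [-0.0005 -0.0031 -0.0028] deg 0.2 shift before-turn axes [ 0.  -3.  -1.1] after-turn axes [ 0.  -3.  -1.1]
```

View pics/w10.png

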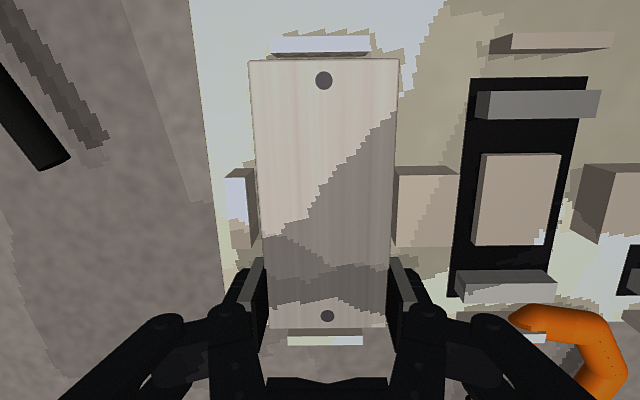

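The plate sits between all four guides, with the end guides at (320,45) and (325,340) and the side guides at (240,200) and (425,205). Releasing.

```bash
python3 -m inch '[[[0,0,0],[0,0,0],0.5],[[0,0,0],[0,0,0],0.5],[[0,0,0],[0,0,0],0.5],[[0,0,0],[0,-15,0],0.5],[[0,0,0],[0,-30,0],0.5],[[0,0,0],[0,-30,0],-1],[[0,0,0],[0,0,0],-1],[[0,0,0],[0,0,0],-1]]'; python3 -m inch '[[[0,0,0],[0,0,0],-1],[[0,0,0],[0,0,0],-1]]'; python3 - <<'E'
from h import *
import json
c=calibration("wrist")
p,d=camera("wrist");cv2.imwrite("pics/w11.png",p[:,:,::-1]);np.save("d11.npy",d)
json.dump({k:np.array(v).tolist() for k,v in c.items()},open("c11.json","w"))
R=down(np.pi/2+PA)
to(panel(.036,-.082,.05),R);to(panel(-.04,-.082,.05),R)
E
```

```text
time: 18.05
ee_pos: [0.5684, -0.3088, 0.0863]
eef_rot: [-0.545, 0.549, 0.448, -0.449]
ft_force: [0.8, 0.6, -0.7]
opening: 0.0208
time: 18.25
ee_pos: [0.5665, -0.3078, 0.0831]
eef_rot: [0.547, -0.547, -0.447, 0.449]
ft_force: [-0.4, -1.0, 0.5]
opening: 0.0002
turn [-0.0023 -0.0181 -0.0023] deg 1.1 shift before-turn axes [ 0.2 33.  -2.6] after-turn axes [ 0.1 33.  -2.5]
turn [-0.0023 -0.0181 -0.0023] deg 1.1 shift before-turn axes [-1.2 33.2 73.4] after-turn axes [ 0.1 33.  73.5]
```

View pics/w11.png

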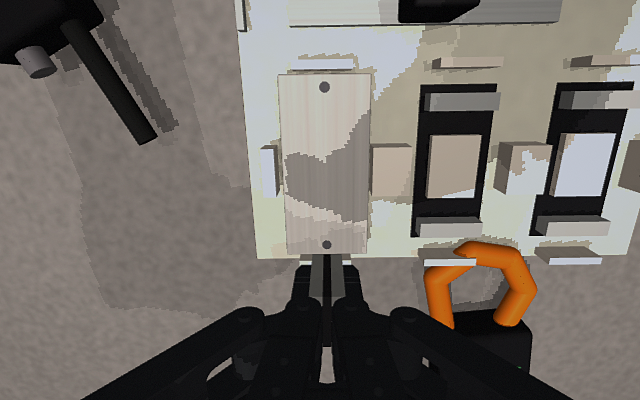

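Plate a-opening is laid in well. Pressing the far end first.

```bash
python3 -m inch '[[[0,-0.018,0],[0,20,-2],-1],[[0,0,0],[0,25,0],-1],[[0,0,0],[0,8,0],-1],[[0,0,0],[0,4,0],-1],[[0,0,0],[0,3,0],-1],[[0,0,0],[0,2,0],-1],[[0,0,0],[0,2,0],-1],[[0,0,0],[0,2,0],-1]]'; python3 -m inch '[[[0,0,0],[0,0,0],-1]]'
```

```text
time: 19.1
ee_pos: [0.5701, -0.309, 0.0198]
eef_rot: [-0.542, 0.544, 0.452, -0.454]
ft_force: [-7.0, 3.6, 23.0]
opening: -0.0001
time: 19.2
ee_pos: [0.57, -0.309, 0.02]
eef_rot: [-0.542, 0.544, 0.452, -0.454]
ft_force: [-4.3, 2.4, 11.1]
opening: 0.0003
```

```bash
python3 -m inch '[[[0,0,0],[0,1.5,0],-1],[[0,0,0],[0,0,0],-1],[[0,0,0],[0,-15,0],-1],[[0,0,0],[0,-15,20],-1],[[0,0,0],[0,0,36],-1],[[0,0,0],[0,0,20],-1],[[0,0,0],[0,0,0],-1],[[0,0,0],[0,0,0],-1]]'; python3 - <<'E'
from h import *
to(panel(-.04,-.082,.03),down(np.pi/2+PA))
E
```

```text
time: 20.0
ee_pos: [0.4954, -0.2959, 0.0475]
eef_rot: [-0.542, 0.544, 0.452, -0.454]
ft_force: [0.3, 0.9, -0.0]
opening: 0.0004
turn [ 0.0019 -0.0006 -0.0037] deg 0.2 shift before-turn axes [ 1.1 17.5  1.4] after-turn axes [ 1.  17.5  1.3]
```

```bash
python3 -m inch '[[[0,0,0],[1,12,1],-1],[[0,0,0],[0,6,0],-1],[[0,0,0],[0,4,0],-1],[[0,0,0],[0,3,0],-1],[[0,0,0],[0,2,0],-1],[[0,0,0],[0,2,0],-1],[[0,0,0],[0,1,0],-1],[[0,0,0],[0,0,0],-1]]'
```

```text
time: 20.8
ee_pos: [0.4936, -0.2935, 0.0189]
eef_rot: [-0.542, 0.543, 0.452, -0.454]
ft_force: [-7.8, 6.1, 24.4]
opening: 0.0001
```

```bash
python3 -m inch '[[[0,0,0],[0,-15,0],-1],[[0,0,0],[0,-10,-20],-1],[[0,0,0],[0,0,-36],-1],[[0,0,0],[0,0,-20],-1],[[0,0,0],[0,0,0],-1],[[0,0,0],[0,15,0],-1],[[0,0,0],[0,7,0],-1],[[0,0,0],[0,4,0],-1]]'; python3 -m inch '[[[0,0,0],[0,2,0],-1],[[0,0,0],[0,0,0],-1]]'
```

```text
time: 21.6
ee_pos: [0.5667, -0.3076, 0.0186]
eef_rot: [0.543, -0.543, -0.451, 0.455]
ft_force: [-18.6, 8.8, 59.3]
opening: -0.0002
time: 21.8
ee_pos: [0.5667, -0.3076, 0.0188]
eef_rot: [0.543, -0.543, -0.451, 0.455]
ft_force: [-15.0, 8.0, 44.8]
opening: -0.0001
```

```bash
python3 -m inch '[[[0,0,0],[0,-10,0],-1],[[0,0,0],[0,-30,0],-1],[[0,0,0],[0,-45,0],-1],[[0,0,0],[0,-45,0],-1],[[0,0,0],[0,-30,0],-1],[[0,0,0],[0,0,0],-1],[[0,0,0],[0,0,0],-1]]'; python3 - <<'E'
from h import *
c=calibration("wrist")
p,d=camera("wrist");cv2.imwrite("pics/w12.png",p[:,:,::-1])
R=np.array(c["R"]);t=np.array(c["t"])
for x in(-.045,-.03,-.01,.01,.03,.045):
  o=[]
  for y in(-.102,-.082,-.062):
    u,v=proj(c,panel(x,y,.019))[0].round().astype(int);z=d[v,u]
    X=R.T@(np.array([(u-c["cx"])/c["fx"]*z,(v-c["cy"])/c["fy"]*z,z])-t);o.append((X[2]*1000).round(1))
  print(x,o)
E
```

```text
time: 22.5
ee_pos: [0.5674, -0.3075, 0.1732]
eef_rot: [-0.543, 0.543, 0.452, -0.454]
ft_force: [-0.0, 0.8, -0.4]
opening: 0.0001
-0.045 [np.float64(18.7), np.float64(20.1), np.float64(19.1)]
-0.03 [np.float64(18.9), np.float64(18.9), np.float64(19.4)]
-0.01 [np.float64(18.7), np.float64(19.0), np.float64(19.9)]
0.01 [np.float64(18.6), np.float64(20.1), np.float64(19.6)]
0.03 [np.float64(19.7), np.float64(19.5), np.float64(21.1)]
0.045 [np.float64(19.1), np.float64(18.9), np.float64(18.0)]
```

View pics/w12.png

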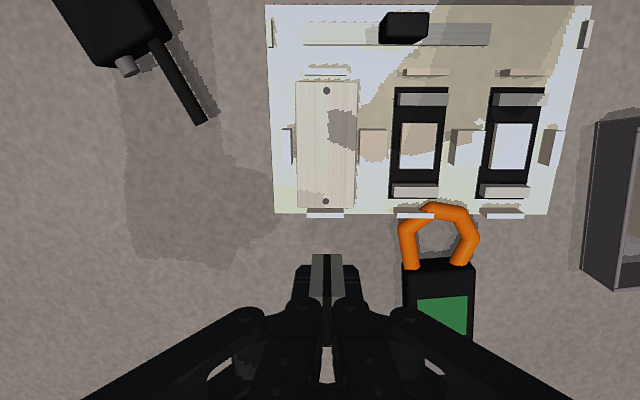

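Plate is flat at 19 mm everywhere, so it is home. Back to the tray for plate c.

```bash
python3 -m inch '[[[0,-0.08,0],[20,-20,10],-1],[[0,-0.08,0],[40,-10,10],-1],[[0,-0.08,0],[45,0,5],-1],[[0,-0.08,0],[45,0,5],-1],[[0,0,0],[45,0,0],-1],[[0,0,0],[45,0,0],-1],[[0,0,0],[45,0,0],-1],[[0,0,0],[45,0,0],-1]]'; python3 - <<'E'
from h import *
to([.4909,.3117,.15],down(np.pi/2+.138))
E
```

```text
time: 23.35
ee_pos: [0.517, 0.0243, 0.2004]
eef_rot: [0.465, -0.463, -0.532, 0.536]
ft_force: [0.5, 0.3, 0.3]
opening: 0.0001
turn [-0.0055  0.0019 -0.0021] deg 0.4 shift before-turn axes [288.3  49.7 -14.5] after-turn axes [288.2  50.4 -13.6]
```

```bash
python3 -m inch '[[[0,0,0],[40,0,0],-1],[[0,0,0],[45,0,-4],-1],[[0,0,0],[45,0,-4],-1],[[0,0,0],[45,0,-4],-1],[[0,0,0],[45,0,0],-1],[[0,0,0],[40,10,0],-1],[[0,0,0],[20,20,0],-1],[[0,0,0],[0,20,0],-1]]'; python3 -m inch '[[[0,0,0],[0,0,0],-1],[[0,0,0],[0,0,0],-1]]';python3 - <<'E'
from h import *
to([.4909,.3117,.045],down(np.pi/2+.138))
E
```

```text
time: 24.15
ee_pos: [0.4889, 0.3059, 0.1494]
eef_rot: [0.463, -0.461, -0.534, 0.537]
ft_force: [0.4, -0.5, -0.3]
opening: 0.0002
time: 24.35
ee_pos: [0.491, 0.3005, 0.1502]
eef_rot: [0.464, -0.464, -0.531, 0.536]
ft_force: [-0.4, -0.2, 0.7]
opening: -0.0001
turn [-0.0052  0.0019 -0.0042] deg 0.4 shift before-turn axes [ 11.5 105.2  -2. ] after-turn axes [ 11.1 105.2  -1.4]
```

```bash
python3 -m inch '[[[0,0,0],[10,25,-1],-1],[[0,0,0],[1,40,0],-1],[[0,0,0],[0,30,0],-1],[[0,0,0],[0,10,0],-1],[[0,0,0],[0,0,0],-1],[[0,0,0],[0,6,0],-1],[[0,0,0],[0,4,0],-1],[[0,0,0],[0,4,0],-1]]'; python3 -m inch '[[[0,0,0],[0,3,0],-1],[[0,0,0],[0,3,0],-1]]'
```

```text
time: 25.15
ee_pos: [0.4921, 0.3132, 0.0344]
eef_rot: [0.463, -0.464, -0.533, 0.534]
ft_force: [-3.7, -0.7, 5.3]
opening: 0.0001
time: 25.35
ee_pos: [0.4922, 0.3131, 0.028]
eef_rot: [0.463, -0.464, -0.534, 0.534]
ft_force: [-0.8, -0.1, 4.7]
opening: -0.0001
```

```bash
python3 -m inch '[[[0,0,0],[0,2,0],-1],[[0,0,0],[0,1,0],-1],[[0,0,0],[0,1,0],-1],[[0,0,0],[0,0,0],-1]]'; python3 -m inch '[[[0,0,0],[0,-10,0],-1],[[0,0,0],[0,-40,0],-1],[[0,0,0],[0,-45,0],-1],[[0,0,0],[0,-40,0],-1],[[0,0,0],[0,-15,0],-1],[[0,0,0],[0,0,0],-1],[[0,0,0],[0,0,0],-1]]'; python3 - <<'E'
from h import *
c=calibration("wrist")
p,d=camera("wrist");cv2.imwrite("pics/w13.png",p[:,:,::-1])
R=np.array(c["R"]);t=np.array(c["t"])
a=.138;o=np.array([.5354,.3179]);M=np.array([[np.cos(a),np.sin(a)],[-np.sin(a),np.cos(a)]])
P=[]
for v in range(182,240,4):
  for u in range(306,348,4):
    z=d[v,u]
    if z>0:
      X=R.T@(np.array([(u-c["cx"])/c["fx"]*z,(v-c["cy"])/c["fy"]*z,z])-t);P.append(np.r_[M@(X[:2]-o),X[2]])
P=np.array(P);A=np.c_[P[:,:2],np.ones(len(P))];s,r,_,_=np.linalg.lstsq(A,P[:,2],rcond=None)
print(s,np.std(A@s-P[:,2]),np.arctan(s[0]),P.min(0),P.max(0))
pt,ap,R=traygrip(o);to(pt+ap*-.08,R)
E
```

```text
time: 25.75
ee_pos: [0.4926, 0.3133, 0.0263]
eef_rot: [0.463, -0.465, -0.534, 0.534]
ft_force: [-6.7, -5.0, 26.7]
opening: 0.0001
time: 26.45
ee_pos: [0.4912, 0.3122, 0.1719]
eef_rot: [0.463, -0.464, -0.532, 0.535]
ft_force: [0.0, -0.9, -0.5]
opening: 0.0001
[0.57825719 0.00722016 0.04744899] 0.0007866103895634427 0.5242786964636917 [-0.04790339 -0.01842183  0.01866645] [-0.00393382  0.01734366  0.04635978]
turn [-0.5269  0.0031 -0.0034] deg 30.2 shift before-turn axes [ -0.1  42.  -31.3] after-turn axes [-0.2 52.  -6. ]
```

View pics/w13.png

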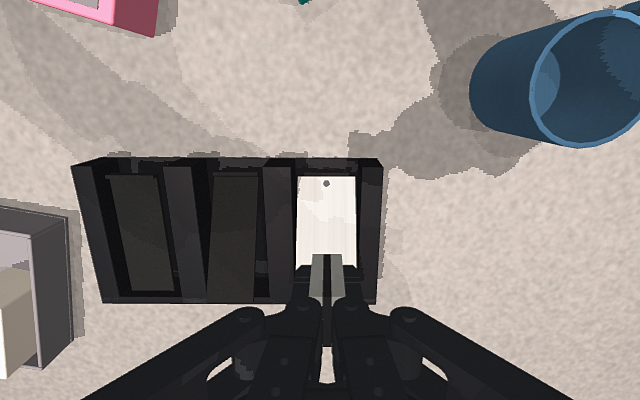

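Plate c is tipped the same way (0.524 rad). Same approach as before.

```bash
python3 -m inch '[[[-0.106,0,0],[0,0,0],0.6],[[-0.106,0,0],[0,0,0],0.6],[[-0.106,0,0],[0,0,0],0.6],[[-0.106,0,0],[0,0,0],0.6],[[-0.104,0,0],[0,0,0],0.6],[[0,0,0],[0,25,-2],0.6],[[0,0,0],[0,20,-2],0.6],[[0,0,0],[0,0,0],0.6]]';python3 -m inch '[[[0,0,0],[0,0,0],0.6],[[0,0,0],[0,0,0],0.6]]'; python3 - <<'E'
from h import *
pt,ap,R=traygrip(np.array([.5354,.3179]))
to(pt+ap*.018,R)
E
```

```text
time: 27.3
ee_pos: [0.516, 0.3132, 0.131]
eef_rot: [-0.332, 0.567, 0.647, -0.388]
ft_force: [-1.0, -0.3, -0.1]
opening: 0.0681
time: 27.5
ee_pos: [0.517, 0.3152, 0.1351]
eef_rot: [-0.332, 0.567, 0.648, -0.385]
ft_force: [0.9, -0.5, -0.2]
opening: 0.0685
turn [-0.0186  0.0029 -0.0053] deg 1.1 shift before-turn axes [  0.7 105.6  -2.9] after-turn axes [  0.2 105.6  -1. ]
```

```bash
python3 -m inch '[[[-0.018,0,-0.005],[0,0,0],0.6],[[0,0,0],[0,25,-1],0.6],[[0,0,0],[0,30,0],0.6],[[0,0,0],[0,22,0],0.6],[[0,0,0],[0,8,0],0.6],[[0,0,0],[0,0,0],0.6],[[0,0,0],[0,0,0],0.6]]'; python3 - <<'E'
from h import *
pt,ap,R=traygrip(np.array([.5354,.3179]))
to(pt+ap*.018,R)
E
```

```text
time: 28.2
ee_pos: [0.5604, 0.3214, 0.0628]
eef_rot: [-0.328, 0.568, 0.654, -0.378]
ft_force: [-0.1, 0.2, 0.8]
opening: 0.0681
turn [0.0007 0.0026 0.0002] deg 0.2 shift before-turn axes [-0.1 21.1  0.9] after-turn axes [-0.1 21.1  0.9]
```

```bash
python3 -m inch '[[[0,0,0],[0,13,1],0.6],[[0,0,0],[0,7,0],0.6],[[0,0,0],[0,0,0],0.6],[[0,0,0],[0,0,0],-1],[[0,0,0],[0,0,0],-1],[[0,0,0],[0,0,0],-1],[[0,0,0],[0,0,0],-1],[[0,0,0],[0,0,0],-1]]' 60; python3 -m inch '[[[0,0,0],[0,-10,0],-1],[[0,0,0],[0,-25,0],-1],[[0,0,0],[0,-35,0],-1],[[0,0,0],[0,-30,0],-1],[[0.105,0,0],[0,0,0],-1],[[0.105,0,0],[0,0,0],-1],[[0.105,0,0],[0,0,0],-1],[[0.105,0,0],[0,0,0],-1]]'; python3 -m inch '[[[0.103,0,0],[0,-10,0],-1],[[0,0,0],[0,-25,0],-1],[[0,0,0],[0,-25,0],-1],[[0,0,0],[0,0,0],-1]]';python3 - <<'E'
from h import *
p,d=camera("wrist");cv2.imwrite("pics/w14.png",p[:,:,::-1])
to([.53,-.06,.2],down(np.pi/2-.195))
E
```

```text
time: 29.0
ee_pos: [0.5696, 0.3225, 0.0448]
eef_rot: [-0.327, 0.568, 0.654, -0.378]
ft_force: [-1.8, -1.3, 3.2]
opening: 0.0506
time: 29.8
ee_pos: [0.5217, 0.3135, 0.1314]
eef_rot: [-0.424, 0.502, 0.572, -0.491]
ft_force: [0.1, 0.4, -1.8]
opening: 0.0508
time: 30.2
ee_pos: [0.5195, 0.3144, 0.1934]
eef_rot: [-0.448, 0.482, 0.548, -0.517]
ft_force: [1.5, 0.1, 0.4]
opening: 0.05
turn [0.0637 0.3293 0.0014] deg 19.2 shift before-turn axes [-371.8   -7.4   38.2] after-turn axes [-364.3   -8.4  -83.6]
```

View pics/w14.png

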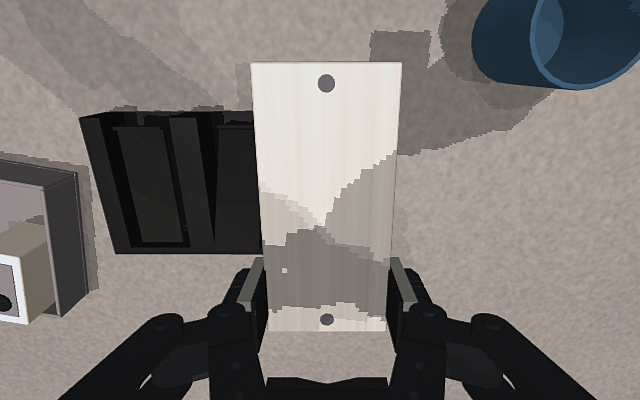

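```bash
python3 -m inch '[[[0.064,0,0],[0,0,0],-1],[[0,0.11,0],[-25,0,0],-1],[[0,0.11,0],[-40,0,0],-1],[[0,0.11,0],[-40,0,-10],-1],[[0,0,0],[-45,0,-12],-1],[[0,0,0],[-45,0,-12],-1],[[0,0,0],[-45,0,-12],-1],[[0,0,0],[-45,0,-12],-1]]'; python3 - <<'E'
from h import *
P,R=lay(.082,.14,tz=35);print(P);to(P,R)
E
```

```text
time: 31.05
ee_pos: [0.5394, 0.0196, 0.1921]
eef_rot: [-0.544, 0.548, 0.445, -0.453]
ft_force: [0.9, 0.5, -0.4]
opening: 0.0502
[ 0.59728753 -0.14718704  0.1265    ]
turn [-0.0022 -0.0007 -0.0118] deg 0.7 shift before-turn axes [-151.6   67.2  -89.3] after-turn axes [-152.4   65.6  -89.1]
```

```bash
python3 -m inch '[[[0,0,-0.012],[-30,0,-18],-1],[[0,0,0],[-40,10,-22],-1],[[0,0,0],[-40,20,-22],-1],[[0,0,0],[-30,20,-20],-1],[[0,0,0],[-12,15,-7],-1],[[0,0,0],[0,0,0],-1],[[0,0,0],[0,0,0],-1],[[0,0,0],[0,0,0],-1]]'; python3 - <<'E'
from h import *
s,p0,R0=pose();c=calibration("wrist")
p,d=camera("wrist");cv2.imwrite("pics/w15.png",p[:,:,::-1])
import json
json.dump(dict({k:np.array(v).tolist() for k,v in c.items()},p=p0.tolist(),q=R0.as_quat().tolist()),open("c15.json","w"))
im=p[:,:,::-1]
a=cv2.resize(im[45:75,235:415],None,fx=4.4,fy=8,interpolation=cv2.INTER_CUBIC);b=cv2.resize(im[315:345,235:415],None,fx=4.4,fy=8,interpolation=cv2.INTER_CUBIC)
cv2.imwrite("pics/w15d.png",np.vstack([a,b]))
E
```

```text
time: 31.85
ee_pos: [0.5986, -0.1418, 0.1292]
eef_rot: [0.546, -0.545, -0.45, 0.449]
ft_force: [0.6, 0.1, -0.9]
opening: 0.05
```

View pics/w15.png

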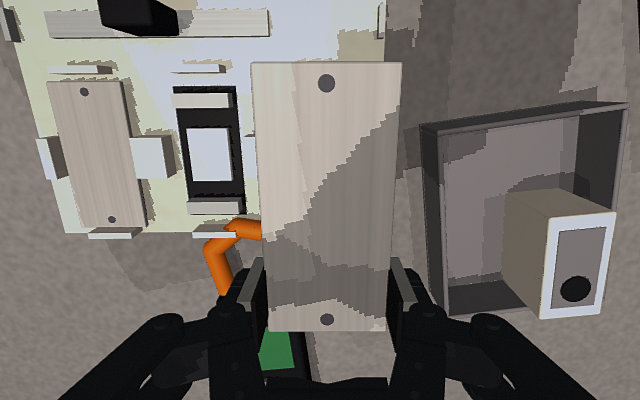

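View pics/w15d.png

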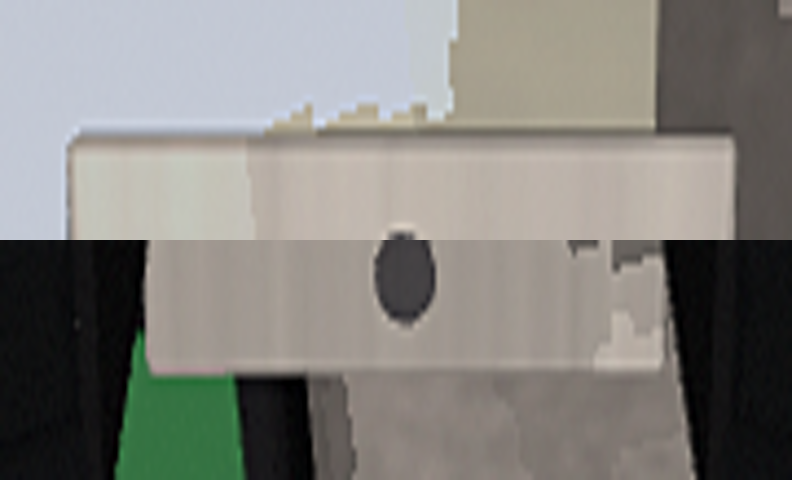

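```bash
python3 - <<'E'
from h import *
import json
c=json.load(open("c15.json"));p=np.array(c["p"]);R=Ro.from_quat(c["q"])
t,Rt,X,Rw,e=plate_in_tool(c,np.array([(251.4,62.3),(402,62.3),(386.4,331.3),(268.6,331.8)]),p,R)
print(t,e.round(1).tolist());print(Rt.round(3))
# jaw in panel frame from first top image
ct=calibration("top");W=ray(ct,[(376,148),(402,150),(389,155),(379,136),(400,136)],.02)[:,:2]+[.002,.003]
cc,s=np.cos(PA),np.sin(PA)
print(((W-PO)@np.array([[cc,-s],[s,cc]])).round(3))
P,Rr=lay(.082,.0245,tz=t[2],ty=t[1],tx=t[0],dyaw=np.arctan2(Rt[0,0],-Rt[2,0]));print(P);to(P,Rr)
E
```

```text
[  0.3494388  -14.49583468  34.4700012 ] [[0.0, 0.2], [0.1, -0.2], [0.1, -0.1], [-0.2, 0.0]]
[[ 0.003  1.     0.003]
 [-0.02   0.003 -1.   ]
 [-1.     0.003  0.02 ]]
[[ 0.068  0.059]
 [ 0.075 -0.014]
 [ 0.055  0.02 ]
 [ 0.104  0.056]
 [ 0.114 -0.002]]
[ 0.59678402 -0.14700963  0.01000417]
turn [ 0.0008 -0.01    0.0021] deg 0.6 shift before-turn axes [ -5.6 119.5   1.2] after-turn axes [ -5.3 119.6   1.2]
```

```bash
python3 -m inch '[[[0,-0.01,0],[-5,20,1],-1],[[0,0,0],[0,30,0],-1],[[0,0,0],[0,30,0],-1],[[0,0,0],[0,15,0],-1],[[0,0,0],[0,5,0],-1],[[0,0,0],[0,0,0],-1],[[0,0,0],[0,0,0],-1],[[0,0,0],[0,0,0],-1]]'; python3 - <<'E'
from h import *
P,Rr=lay(.082,.0245,tz=34.5,ty=-14.5,tx=.3,dyaw=.003);to(P,Rr)
p,d=camera("wrist");cv2.imwrite("pics/w16.png",p[:,:,::-1])
E
```

```text
time: 32.7
ee_pos: [0.5977, -0.1494, 0.0301]
eef_rot: [-0.544, 0.545, 0.452, -0.451]
ft_force: [0.6, 0.5, -0.3]
opening: 0.0501
turn [ 0.0023 -0.0029  0.0009] deg 0.2 shift before-turn axes [ 2.2 20.1  1.3] after-turn axes [ 2.2 20.1  1.3]
```

View pics/w16.png

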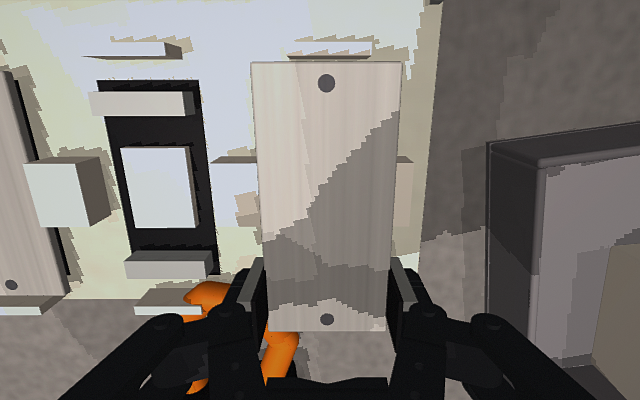

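```bash
python3 -m inch '[[[0,0,0],[2,0,1],-1],[[0,0,0],[0,8,0],-1],[[0,0,0],[0,6,0],-1],[[0,0,0],[0,4,0],-1],[[0,0,0],[0,2,0],-1],[[0,0,0],[0,0,0],-1],[[0,0,0],[0,0,0],-1]]'; python3 - <<'E'
from h import *
P,Rr=lay(.082,.0245,tz=34.5,ty=-14.5,tx=.3,dyaw=.003);to(P,Rr)
p,d=camera("wrist");cv2.imwrite("pics/w17.png",p[:,:,::-1])
E
```

```text
time: 33.45
ee_pos: [0.5958, -0.147, 0.0085]
eef_rot: [0.545, -0.544, -0.452, 0.451]
ft_force: [0.2, -0.3, -0.1]
opening: 0.0502
turn [-0.0004 -0.0029  0.0012] deg 0.2 shift before-turn axes [ 0.2 -1.5 -1. ] after-turn axes [ 0.2 -1.5 -1. ]
```

View pics/w17.png

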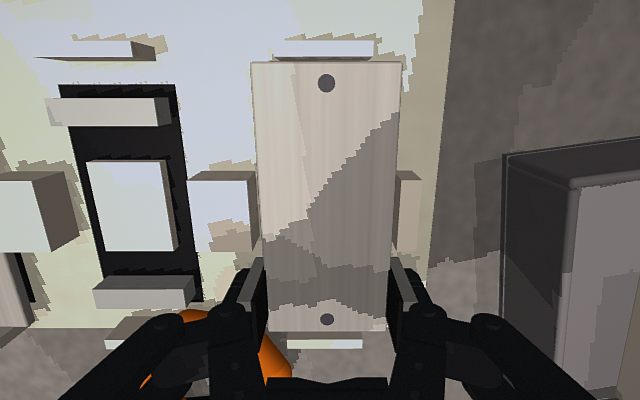

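Plate is between all four guides of opening c. Releasing and rising.

```bash
python3 -m inch '[[[0,0,0],[0,0,0],0.45],[[0,0,0],[0,0,0],0.45],[[0,0,0],[0,0,0],0.45],[[0,0,0],[0,-15,0],0.45],[[0,0,0],[0,-30,0],0.45],[[0,0,0],[0,-30,0],-1],[[0,0,0],[0,0,0],-1],[[0,0,0],[0,0,0],-1]]'; python3 -m inch '[[[0,0,0],[0,0,0],-1],[[0,0,0],[0,0,0],-1]]'; python3 - <<'E'
from h import *
p,d=camera("wrist");cv2.imwrite("pics/w18.png",p[:,:,::-1])
R=down(np.pi/2+PA)
to(panel(.037,.082,.03),R)
E
```

```text
time: 34.3
ee_pos: [0.5968, -0.1474, 0.0854]
eef_rot: [-0.544, 0.545, 0.452, -0.451]
ft_force: [-0.3, 0.0, -0.7]
opening: 0.0184
time: 34.5
ee_pos: [0.5948, -0.147, 0.0825]
eef_rot: [0.545, -0.543, -0.451, 0.452]
ft_force: [0.9, -0.2, 0.3]
opening: -0.0002
turn [-0.0025 -0.0059  0.0012] deg 0.4 shift before-turn axes [ 0.7 52.5 -4.6] after-turn axes [ 0.7 52.5 -4.4]
```

View pics/w18.png

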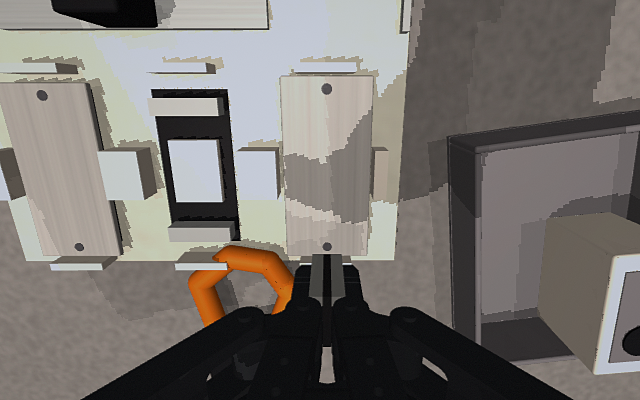

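```bash
python3 -m inch '[[[0,0,0],[1,20,-4],-1],[[0,0,0],[0,25,0],-1],[[0,0,0],[0,8,0],-1],[[0,0,0],[0,4,0],-1],[[0,0,0],[0,3,0],-1],[[0,0,0],[0,2,0],-1],[[0,0,0],[0,2,0],-1],[[0,0,0],[0,2,0],-1]]'; python3 -m inch '[[[0,0,0],[0,0,0],-1]]'
```

```text
time: 35.35
ee_pos: [0.6007, -0.1469, 0.0196]
eef_rot: [-0.544, 0.544, 0.452, -0.451]
ft_force: [-9.4, 2.3, 26.7]
opening: 0.0
time: 35.45
ee_pos: [0.6007, -0.1469, 0.0198]
eef_rot: [-0.544, 0.544, 0.452, -0.451]
ft_force: [-5.9, 0.8, 15.4]
opening: 0.0002
```

```bash
python3 -m inch '[[[0,0,0],[0,-15,0],-1],[[0,0,0],[0,-13,20],-1],[[0,0,0],[0,0,36],-1],[[0,0,0],[0,0,20],-1],[[0,0,0],[0,0,0],-1],[[0,0,0],[0,0,0],-1]]'; python3 - <<'E'
from h import *
to(panel(-.04,.082,.03),down(np.pi/2+PA))
E
```

```text
time: 36.05
ee_pos: [0.5265, -0.1332, 0.0466]
eef_rot: [-0.544, 0.545, 0.452, -0.451]
ft_force: [0.7, 0.4, -0.1]
opening: -0.0001
turn [ 0.0025 -0.0061  0.0009] deg 0.4 shift before-turn axes [-0.6 16.6  2.9] after-turn axes [-0.6 16.6  2.8]
```

```bash
python3 -m inch '[[[0,0,0],[-0.5,12,2.5],-1],[[0,0,0],[0,6,0],-1],[[0,0,0],[0,4,0],-1],[[0,0,0],[0,3,0],-1],[[0,0,0],[0,2,0],-1],[[0,0,0],[0,1.5,0],-1],[[0,0,0],[0,0.5,0],-1],[[0,0,0],[0,0,0],-1]]';python3 -m inch '[[[0,0,0],[0,-15,0],-1],[[0,0,0],[0,-10,-20],-1],[[0,0,0],[0,0,-36],-1],[[0,0,0],[0,0,-20],-1],[[0,0,0],[0,0,0],-1],[[0,0,0],[0,12,0],-1],[[0,0,0],[0,6,0],-1]]'; python3 -m inch '[[[0,0,0],[0,3,0],-1],[[0,0,0],[0,0,0],-1]]'
```

```text
time: 36.85
ee_pos: [0.5227, -0.1329, 0.0188]
eef_rot: [0.544, -0.544, -0.451, 0.452]
ft_force: [-9.1, 1.6, 26.1]
opening: -0.0
time: 37.55
ee_pos: [0.5952, -0.1464, 0.0218]
eef_rot: [0.545, -0.543, -0.451, 0.452]
ft_force: [-0.9, 0.6, -0.3]
opening: 0.0001
time: 37.75
ee_pos: [0.5957, -0.1465, 0.0197]
eef_rot: [0.545, -0.543, -0.451, 0.452]
ft_force: [-0.1, -0.9, 0.8]
opening: 0.0003
```

```bash
python3 -m inch '[[[0,0,0],[0,1.5,0],-1],[[0,0,0],[0,1,0],-1],[[0,0,0],[0,0,0],-1]]'; python3 -m inch '[[[0,0,0],[0,-10,0],-1],[[0,0,0],[0,-30,0],-1],[[0,0,0],[0,-45,0],-1],[[0,0,0],[0,-45,0],-1],[[0,0,0],[-30,-30,0],-1],[[0,0,0],[-30,0,0],-1],[[0,0,0],[0,0,0],-1],[[0,0,0],[0,0,0],-1]]'; python3 - <<'E'
from h import *
s,p0,R0=pose();c=calibration("wrist")
p,d=camera("wrist");cv2.imwrite("pics/w19.png",p[:,:,::-1])
R=np.array(c["R"]);t=np.array(c["t"])
for x in(-.045,-.03,0,.03,.045):
  o=[]
  for y in(-.102,-.082,-.062,.062,.082,.102):
    u,v=proj(c,panel(x,y,.019))[0].round().astype(int);z=d[v,u]
    X=R.T@(np.array([(u-c["cx"])/c["fx"]*z,(v-c["cy"])/c["fy"]*z,z])-t);o.append(float((X[2]*1000).round(1)))
  print(x,o)
print("grip corners pred",proj(c,[panel(-.09,0,.054)]))
E
```

```text
time: 38.05
ee_pos: [0.5967, -0.1467, 0.0191]
eef_rot: [0.545, -0.544, -0.451, 0.452]
ft_force: [-5.2, 1.4, 10.9]
opening: 0.0001
time: 38.85
ee_pos: [0.5857, -0.2071, 0.1782]
eef_rot: [0.545, -0.544, -0.451, 0.451]
ft_force: [-0.5, 0.4, -0.4]
opening: 0.0002
-0.045 [18.8, 18.6, 20.8, 18.7, 19.2, 19.9]
-0.03 [18.7, 19.3, 19.6, 19.1, 18.2, 18.3]
0 [19.0, 18.9, 19.3, 18.8, 19.9, 19.9]
0.03 [20.5, 18.7, 19.7, 19.7, 19.4, 20.4]
0.045 [19.1, 20.0, 19.1, 19.3, 20.0, 19.2]
grip corners pred [[295.50428506  25.03677248]]
```

View pics/w19.png

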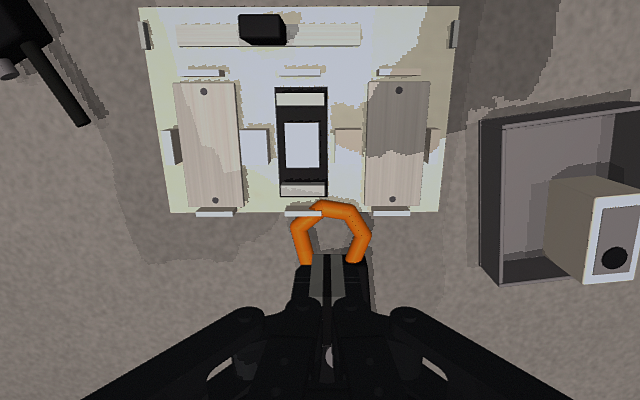

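Both plates are flat at 19 mm. The lock grip is at (262,28). Measuring it.

```bash
python3 - <<'E'
from h import *
im=cv2.imread("pics/w19.png");cv2.imwrite("pics/w19c.png",cv2.resize(im[0:60,225:300],None,fx=10,fy=9,interpolation=cv2.INTER_CUBIC))
c=calibration("wrist")
for z in(.054,):
  for w in ray(c,[(240,13),(282,13),(240,41),(286,41)],z):
    d=w[:2]-PO;cc,s=np.cos(PA),np.sin(PA);print(np.array([cc*d[0]+s*d[1],-s*d[0]+cc*d[1]]).round(4))
E
```

```text
[-0.0978 -0.0368]
[-0.0976 -0.0076]
[-0.08   -0.0383]
[-0.0798 -0.0056]
```

View pics/w19c.png

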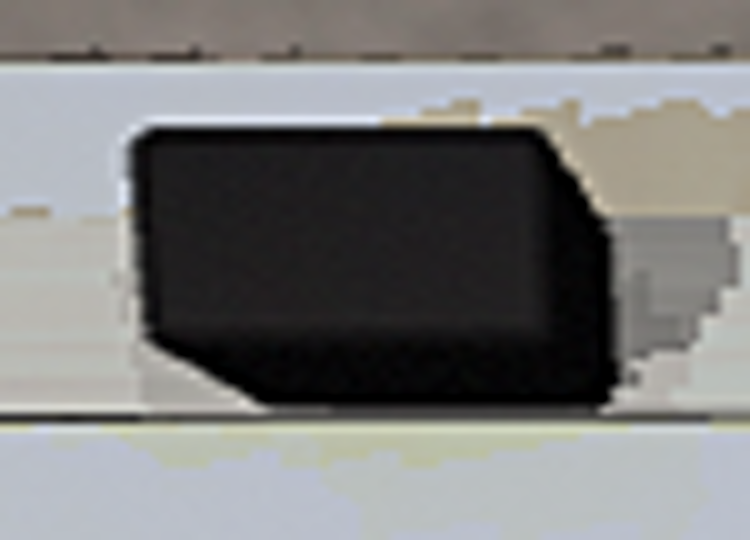

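```bash
python3 - <<'E'
from h import *
to(panel(-.09,-.068,.10),down(np.pi/2+PA));to(panel(-.09,-.068,.028),down(np.pi/2+PA))
E
```

```text
turn [-0.0007 -0.0062  0.0018] deg 0.4 shift before-turn axes [-91.   77.7 123.7] after-turn axes [-90.1  77.8 124.3]
turn [-0.0007 -0.0062  0.0018] deg 0.4 shift before-turn axes [-91.1 149.7 123.6] after-turn axes [-90.1 149.8 124.3]
```

```bash
python3 -m inch '[[[0,-0.006,0],[-25,0,30],-1],[[0,0,0],[-30,20,40],-1],[[0,0,0],[-30,30,40],-1],[[0,0,0],[-5,25,14],-1],[[0,0,0],[0,0,0],-1],[[0,0,0],[0,0,0],-1],[[0,0,0],[0,0,0],-1]]'; python3 - <<'E'
from h import *
to(panel(-.09,-.068,.028),down(np.pi/2+PA))
p,d=camera("wrist");cv2.imwrite("pics/w20.png",p[:,:,::-1])
p,d=camera("side");cv2.imwrite("pics/s20.png",cv2.resize(p[200:350,270:450,::-1],None,fx=4.4,fy=4,interpolation=cv2.INTER_CUBIC))
E
```

```text
time: 39.6
ee_pos: [0.4608, -0.2662, 0.11]
eef_rot: [-0.542, 0.543, 0.455, -0.453]
ft_force: [0.1, 0.4, 0.6]
opening: -0.0001
turn [0.0031 0.0031 0.0014] deg 0.3 shift before-turn axes [-8.1 82.  12.2] after-turn axes [-8. 82. 12.]
```

View pics/s20.png

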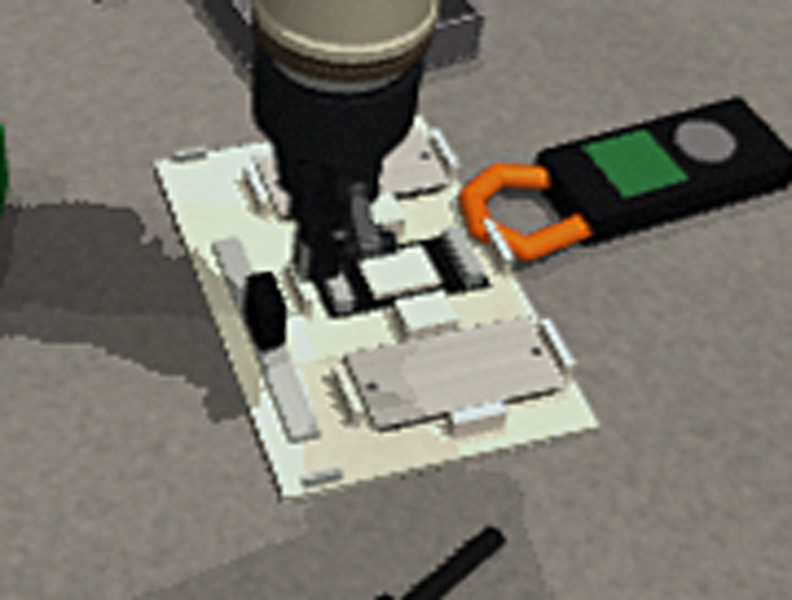

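```bash
python3 -m inch '[[[0,0,0],[-8,0,12],-1],[[0,0,0],[0,0,0],-1],[[0,0,0],[0,20,0],-1],[[0,0,0],[0,30,0],-1],[[0,0,0],[0,25,0],-1],[[0,0,0],[0,7,0],-1],[[0,0,0],[0,0,0],-1],[[0,0,0],[0,0,0],-1]]'; python3 - <<'E'
from h import *
to(panel(-.09,-.068,.028),down(np.pi/2+PA))
p,d=camera("wrist");cv2.imwrite("pics/w21.png",p[:,:,::-1])
E
```

```text
time: 40.5
ee_pos: [0.4451, -0.2734, 0.0275]
eef_rot: [-0.543, 0.543, 0.453, -0.453]
ft_force: [0.3, -0.4, 1.1]
opening: -0.0
turn [ 0.0008 -0.0001  0.0007] deg 0.1 shift before-turn axes [ 1.9 -0.5 -2.2] after-turn axes [ 1.9 -0.5 -2.2]
```

View pics/w21.png

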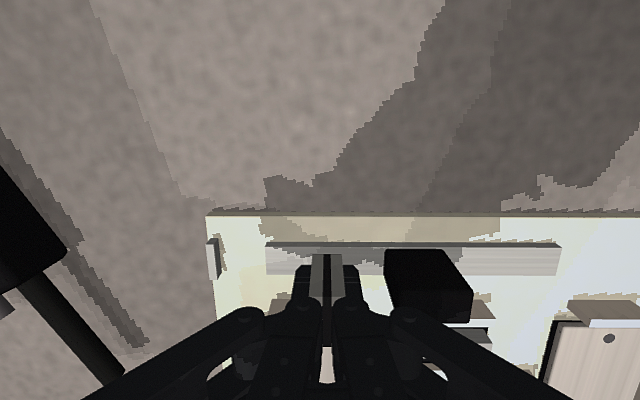

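```bash
python3 -m inch '[[[0,0,0],[8,0,-2],-1],[[0,0,0],[8,0,0],-1],[[0,0,0],[8,0,0],-1],[[0,0,0],[8,0,0],-1],[[0,0,0],[8,0,0],-1],[[0,0,0],[8,0,0],-1],[[0,0,0],[6,0,0],-1],[[0,0,0],[0,0,0],-1]]';python3 -m inch '[[[0,0,0],[4,0,0],-1],[[0,0,0],[3,0,0],-1],[[0,0,0],[0,0,0],-1]]'
```

```text
time: 41.35
ee_pos: [0.456, -0.2185, 0.0265]
eef_rot: [0.543, -0.542, -0.454, 0.453]
ft_force: [0.4, 0.3, 0.1]
opening: 0.0
time: 41.65
ee_pos: [0.4568, -0.2128, 0.0264]
eef_rot: [0.544, -0.542, -0.453, 0.453]
ft_force: [-0.4, 0.1, -0.4]
opening: -0.0001
```

```bash
python3 - <<'E'
from h import *
p,d=camera("wrist");cv2.imwrite("pics/w22.png",p[:,:,::-1])
E
```

```text
(no output)
```

View pics/w22.png

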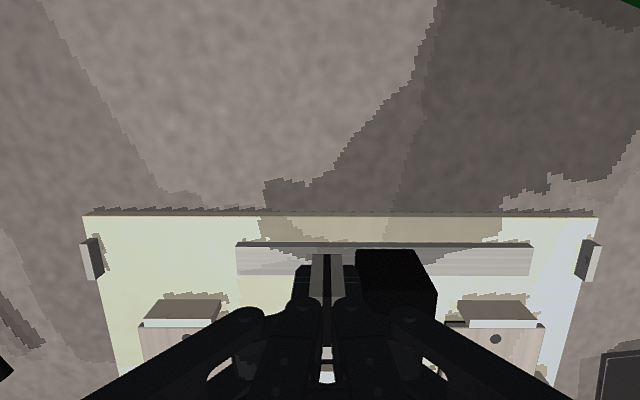

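The block moves with the finger. Continuing in small steps to the stop.

```bash
python3 -m inch '[[[0,0,0],[5,0,0],-1],[[0,0,0],[5,0,0],-1],[[0,0,0],[3,0,0],-1]]';python3 -m inch '[[[0,0,0],[3,0,0],-1],[[0,0,0],[2,0,0],-1]]';python3 - <<'E'
from h import *
s,p,R=pose();d=p[:2]-PO;cc,sn=np.cos(PA),np.sin(PA);print(cc*d[0]+sn*d[1],-sn*d[0]+cc*d[1])
E
```

```text
time: 42.0
ee_pos: [0.4575, -0.209, 0.0268]
eef_rot: [-0.543, 0.546, 0.449, -0.454]
ft_force: [-5.2, -27.6, -6.3]
opening: 0.0002
time: 42.2
ee_pos: [0.4575, -0.2088, 0.0269]
eef_rot: [-0.543, 0.548, 0.447, -0.454]
ft_force: [-5.4, -36.3, -8.4]
opening: 0.0001
-0.0915447421399295 -0.004072865339103792
```

Firm stop at 36 N, with the finger at y = -4 mm, the position predicted for fully closed. Backing off and looking.

```bash
python3 -m inch '[[[0,0,0],[-10,0,0],-1],[[0,0,0],[-8,0,0],-1],[[0,0,0],[0,-25,0],-1],[[0,0,0],[0,-45,0],-1],[[0,0,0],[0,-45,0],-1],[[0,0,0],[0,-40,-30],-1],[[0,0,0],[0,0,-40],-1],[[0,0,0],[0,0,-40],-1]]';python3 -m inch '[[[0,0,0],[0,0,-20],-1],[[0,0,0],[0,0,0],-1],[[0,0,0],[0,0,0],-1],[[0,0,0],[0,0,0],-1]]'; python3 - <<'E'
from h import *
c=calibration("wrist")
p,d=camera("wrist");cv2.imwrite("pics/w23.png",p[:,:,::-1])
R=np.array(c["R"]);t=np.array(c["t"])
for x in(-.045,-.03,0,.03,.045):
  o=[]
  for y in(-.102,-.082,-.062,.062,.082,.102):
    u,v=proj(c,panel(x,y,.019))[0].round().astype(int);z=d[v,u]
    X=R.T@(np.array([(u-c["cx"])/c["fx"]*z,(v-c["cy"])/c["fy"]*z,z])-t);o.append(float((X[2]*1000).round(1)))
  print(x,o)
print(proj(c,[panel(-.098,.010,.054),panel(-.098,.04,.054),panel(-.082,.04,.054),panel(-.082,.01,.054)]).round(0).tolist())
p,d=camera("side");cv2.imwrite("pics/s23.png",p[:,:,::-1])
E
```

```text
time: 43.0
ee_pos: [0.5681, -0.2324, 0.1842]
eef_rot: [-0.542, 0.543, 0.455, -0.452]
ft_force: [0.3, -0.5, 0.2]
opening: 0.0001
time: 43.4
ee_pos: [0.5839, -0.2359, 0.1812]
eef_rot: [0.544, -0.542, -0.453, 0.453]
ft_force: [-0.7, 0.0, -0.1]
opening: -0.0002
-0.045 [19.9, 19.7, 19.4, 19.9, 18.9, 18.8]
-0.03 [17.4, 19.7, 18.5, 18.9, 19.3, 20.2]
0 [18.4, 18.8, 18.9, 18.6, 19.0, 19.4]
0.03 [18.8, 19.2, 18.7, 19.0, 20.4, 19.4]
0.045 [19.8, 19.7, 18.7, 19.7, 18.7, 19.6]
[[352.0, 8.0], [395.0, 8.0], [393.0, 33.0], [351.0, 33.0]]
```

View pics/w23.png

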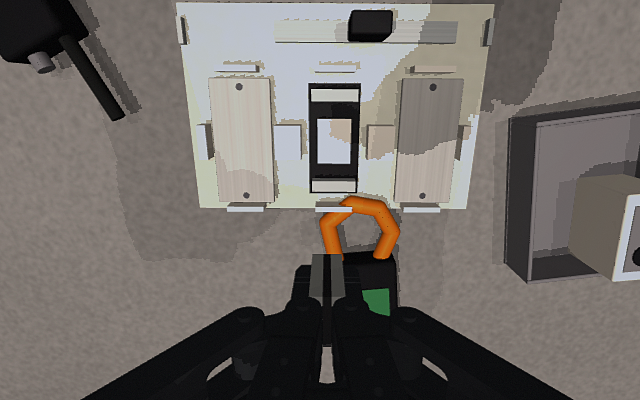

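View pics/s23.png

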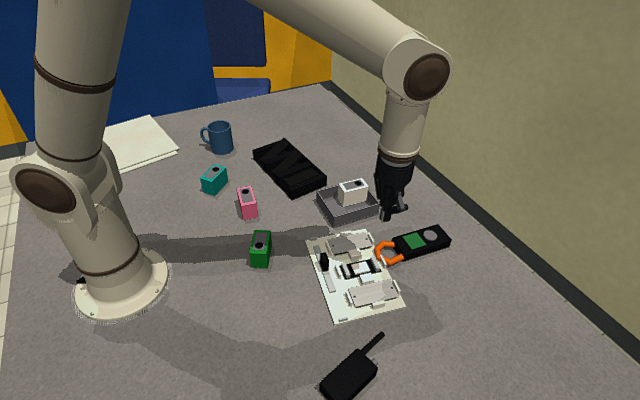

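```bash
python3 - <<'E'
from h import *
im=cv2.imread("pics/w23.png");cv2.imwrite("pics/w23c.png",cv2.resize(im[0:60,330:410],None,fx=10,fy=9,interpolation=cv2.INTER_CUBIC))
im=cv2.imread("pics/s23.png");cv2.imwrite("pics/s23c.png",cv2.resize(im[160:260,300:420],None,fx=6,fy=6,interpolation=cv2.INTER_CUBIC))
E
```

```text
(no output)
```

View pics/w23c.png

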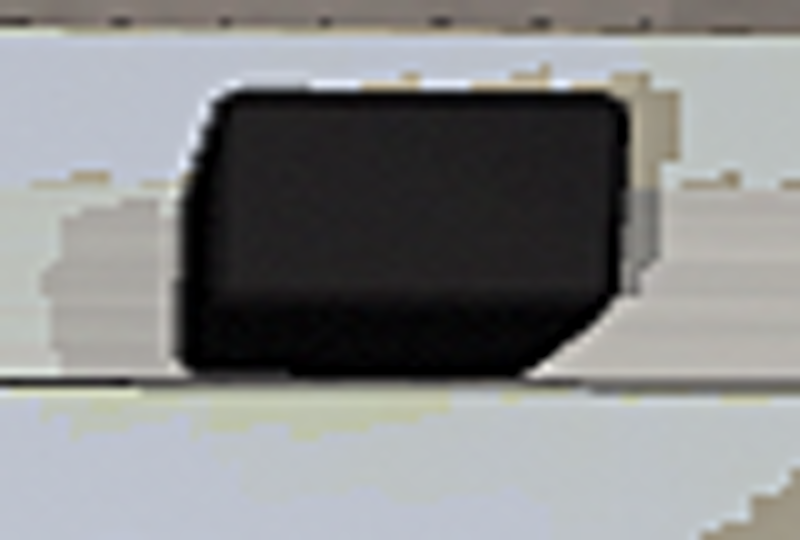

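View pics/s23c.png

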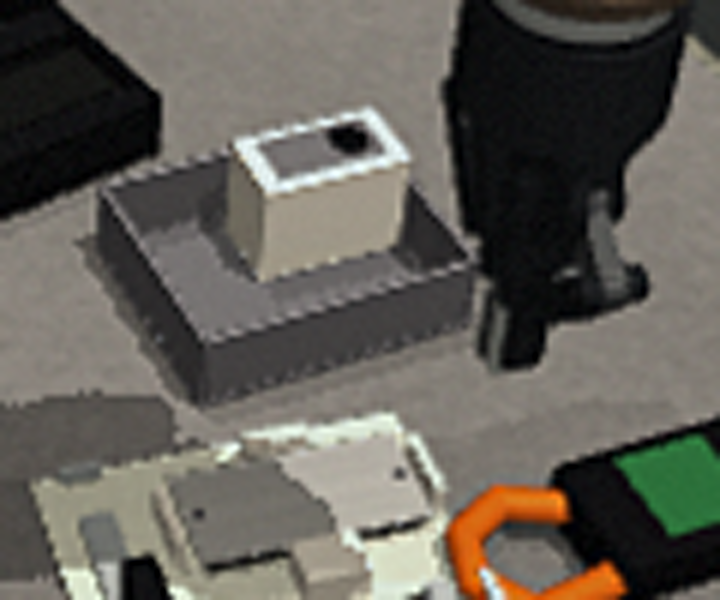

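```bash
python3 - <<'E'
from h import *
c=calibration("wrist")
def loc(px,z):
  for w in ray(c,px,z):
    d=w[:2]-PO;cc,s=np.cos(PA),np.sin(PA);print((1000*np.array([cc*d[0]+s*d[1],-s*d[0]+cc*d[1]])).round(1))
loc([(352,11),(392.8,11),(391.6,33),(351.5,33)],.054); print("bar ends");loc([(275,31),(457,31)],.014)
print("panel -x corners");loc([(180,3),(494,3)],.008)
E
```

```text
[-95.9   9.6]
[-95.9  38.4]
[-81.8  38.4]
[-81.8   9.6]
bar ends
[-89.2 -50.6]
[-89.2  99.1]
panel -x corners
[-110.8 -128.2]
[-110.9  129.1]
```

The slide block centre has travelled from about -24.5 to +24.8 mm, and with the firm stop that means fully home. The unit has been shifted but still stands inside the returns tray. Handing in.

```bash
python3 -c "
from station import hand_in,read_state
print(read_state()['time']);hand_in()"
```

```text
43.5
the job is handed in; nothing more can be done
```

The job is done and handed in at about 43.5 s. Two plates were in the tray (plate_b and plate_c); the pocket for plate_a was empty.

- **Plates:** plate_b is in opening a and plate_c is in opening c, both pressed home. Last depth check: their tops read 17.4–20.4 mm, averaging about 19 mm, which is what a fully home, flat plate should show.
- **Locking slide:** I pushed it after both plates were home, until it hit a firm stop at about 36 N. The camera reads about 48–49 mm of travel. Correcting for a small scale error in that view makes it about 50 mm, the closed end.
- **Old unit:** it stands upright inside the returns tray. It had shifted a few centimetres there after I placed it, but stayed inside.
- **Other objects:** I did not touch the meter, mug, radio or look-alike boxes, and the arm ended clear of everything.
- **Checks that disagreed:**
  - Top-camera positions were 2–3 mm off the wrist camera's, so I worked from the wrist camera.
  - One press on the plate in opening a peaked at about 59 N at the fingertips. That was more than I intended, but well under the 120 N wrist limit, and nothing was displaced.

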